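# Fit and lock the bench pin

## Task

Get the goldsmith's bench ready for sawing: push the wooden bench pin fully home in its steel holder, then take the orange-handled locking key out of its tool block, lower its T head through the keyhole of the pin and holder until its flange sits flat on the pin, and turn it a quarter turn so that the handle stands square across the pin. Let go of it there, and leave the other things on the bench undisturbed.

Things in the scene. Friction and masses are not known exactly. Their poses are not given: they have to be found in the camera images.
- keyhole (a point): Centre of the keyhole, at the height of the pin's upper face (98 mm above the bench), with the pin home. x runs along the pin from its notched front (nearest the robot) to the end stop, y across, z up. The opening, alike in pin and tongue, is a slot 55 mm long (x) and 20 mm wide, widened to 26 mm over its middle 15 mm. The pin is 20 mm thick, the steel tongue under it 8 mm; empty space below.
- holder: Steel bench-pin holder, fixed; origin on the bench under the keyhole, axes alike. Tongue 96 mm wide, 70 to 78 mm up, x -45 to 165 mm. Side rails with lips keep the pin down: lip tops 102 mm up, 31 to 48 mm either side, x -45 to 57. End stop at x 45. Wooden riser under the tongue x 52 to 165, 120 mm wide, bolted feet out to 84 mm each side. Behind the stop a low anvil face.
- pin_front (a point): Bench pin: pale hardwood board 130 x 70 x 20 mm with a V notch (26 mm wide, 40 mm deep) in its front end. The point is midway between its two prong ends, half-way up, 88 mm above the bench; axes as the keyhole's. The front juts out towards the robot over free space; the pin can only slide along x. Fully home, this point lies 85 mm before (-x) the keyhole point.
- bench_pin (a joint): How far the pin stands out of its home position, in m, towards the robot: 0 is fully home against the end stop (the two keyholes then coincide), 0.05 the farthest out. About 4 N of friction; it stays where it is left.
- key_bar (a point): Locking key, standing upright: the point is the centre of its orange T handle, a bar 100 mm long (x), 12 mm thick (y), 20 mm high (z, up). Under the bar a steel neck 22 mm in diameter leads to a round flange, 46 mm in diameter, 6 mm thick, its underside 30 mm below the point.
- key: The same key, 83 mm tall in all, 0.2 to 0.42 kg; origin at the centre of the flange's underside. Below it a shank 22 mm in diameter and the T head, 50 mm long in line with the handle, 16 mm wide, 31 to 43 mm below the origin (the lowest 4 mm only 45 x 12 mm). With the flange on the pin the head hangs 3 mm clear under the tongue and turns freely either way, with no stop at a quarter turn.
- pocket (a point): Dark wooden tool block, fixed, 140 (x) by 64 by 56 mm high. The point is the centre of the mouth of the pocket (58 by 26 mm, 48 mm deep) where the key stands at the start, flange on the block's top. The block's middle lies 18 mm along +x from the point; three steel punches, 32 mm high, stand 73 mm along +x in a row 40 mm long across the block.
- dish_mid (a point): Bystander: white porcelain dish, 80 mm across, 26 mm high, loose; the point is at its centre.
- bench_block_mid (a point): Bystander: polished steel bench block 60 x 60 x 20 mm, loose; the point is at its centre.
- file_mid (a point): Bystander: flat file with pale wooden handle, 195 mm long (x), 22 mm wide, loose; the point is near its centre.
- jar_mid (a point): Bystander: glass jar with blue cap, 66 mm across, 80 mm tall, loose; the point is at its centre.

How it is judged:
By the outcome, as a careful person would: the job done as asked, in the order asked, and still so for the second after the job is handed in, with the robot touching nothing.
It also fails if it takes over 72 s, if anything falls off the work surface, if the arm or the gripper's body presses on something with over 40 N, if the wrist force passes 120 N, or if a joint passes its speed limit or range.

## Robot

A 6-joint arm with a two-finger parallel gripper is mounted at the origin on the work surface. World frame = base frame: x ahead of the robot, y to its left, z up, the work surface at z = 0. Lengths are in m, angles in rad, forces in N, time in s.
With the tool pointing down it reaches from about 0.325 to 0.775 m from the base axis. Payload 5.5 kg.
Tool frame: the origin (TCP) lies between the finger pads; the fingertips stand 22 mm ahead of it and the grasp point (between the pads) lies 3 mm ahead of it (env.nose_length is the distance from the TCP to the fingertips, in m); x points along the fingers, z is the direction in which the jaws open and shut, and the axes are right-handed (so a half turn about x gives the same grasp; the last joint's range is limited). The gripper opens to 85 mm and grips with 20 to 120 N. Pads are 22 mm wide; open, the fingers measure 114 mm over their backs; the gripper's body (76 mm by 85 mm) begins 54 mm behind the grasp point. The pads swing forward as they close: fully open they stand 13 mm farther back than shut.
Start: joints at [1.122, 0.091, 1.231, -0, 1.82, -0.057], TCP at [0.229, 0.555, 0.253] pointing down, gripper open.
Joint ranges: [-2.87, 2.87], [-0.86, 2.18], [0.17, 2.46], [-1.51, 4.65], [0.06, 2.69], [-2.65, 2.65]. Speed limits (rad/s): [2.57, 2.57, 3.01, 3.14, 3.14, 3.14].

## Interface

Orientations are given as a 3x3 rotation matrix whose columns are the frame's x, y, z axes.
In Python, from plant import env gives the robot as it stands. The module is installed in compiled form; this text tells all that it offers.
- The arm moves only by the shell command python3 -m inch 'ROWS'. ROWS is JSON, a list of rows, each a list of 5 numbers: the gripper's target within -1 to 1 (shut at 1, half-way at 0, fully open at -1), then the shift along the tool's x, y, z scaled (see below), then the turn about the tool's x scaled (see below). In form: [[claw, x, y, z, yaw], ...]. A call has 1 to 10 rows; each row shifts and turns the pose as measured when the row begins, along the tool's axes as they then stand; what a row does not reach is not made up. The controller multiplies each number of a shift by 25 mm and each number of a turn by 6 degrees. A row lasts 1/12 s, in which the tool goes at most 41.7 mm and 7.16 degrees, less where a joint would pass 70% of its speed; a pose out of reach is approached as far as the arm can. A call with a number of a shift or a turn outside -1 to 1 is refused whole. A call with a gripper value outside its range is refused whole. The fingers move at their own pace and stop on an object; the grip force is fixed at half the most. Time passes only in rows, so rows that do not move let the fingers close. It gives the time, the measured TCP pose, the force and the opening at its end, in the units of the state.
- env.sense(): the state, without advancing time (a new reading comes with each control period).
- env.capture(name): name is "scene" or "side" or "wrist"; returns a dict with "frame" (420x560x3 uint8, red, green, blue), "fx", "fy", "cx", "cy" (pixels), "distortion" ([k1, k2, p1, p2, k3] as OpenCV has them; the pictures are not rectified), "extrinsics" (4x4, takes a point from world to camera coordinates). Camera axes: x right, y down, z forward; pixel columns grow to the right and rows downward; lengths in m; the calibration is good to about 2 mm. A picture is of the moment at which its call begins. There is no depth.
- env.hand_in(): hands the job in, once; it reports no verdict.
Trained networks look in a picture, given as the dict that the camera call returned (one of the last four; its "shot" number tells which), for a name from the list of things; names that differ only in an ending like _2 or _b are one class to them, and where a whole thing is asked for, a point or a joint stands for the part that bears it (a point fixed in the world has none). Each returns a list of dicts, best first, with "conf" (0 to 1); they miss things now and then, are a little off and sometimes report something else, mostly with a low value. They report only what shows in the picture. A call takes as long as a camera call.
- env.look_for(picture, query): "bbox" ([left, top, width, height] as shares, 0 to 1, of the picture: columns of its width, rows of its height, round what is visible of it).
- env.pinpoint(picture, query): "point" ([column, row] as shares, 0 to 1, of the picture: columns of its width, rows of its height: a listed point, or the origin of a listed thing).
The state is a dict: "time_s": time; "q": joint angles; "joint_vel": joint speeds; "joint_efforts": joint torques, N m; "tcp_pos": TCP position; "ee_rot": TCP orientation; "ft_force": force on the tool from outside, world axes, zero at the start; "moment": the same for the moment, N m; "opening": finger opening in m.
Only numpy, scipy, OpenCV 4.12 (cv2) and the standard library are available. Lean on these libraries where they do the work, as an engineer would, in place of code of your own. Each camera call takes 0.05 s, during which the arm holds its last target.

## Working session

There is one attempt and no reset: what is moved stays moved. The work goes in short steps, Python scripts to look and compute and a shell command to move; the robot and the scene stay as the last step left them, time stands still between calls to the robot, and variables do not carry over. Pictures are saved under pics/ and viewed, and the job is handed in when it is done.

```bash
mkdir -p pics; cat > h.py <<'E'
import numpy as np, cv2
from plant import env
def shot(n,f=None):
    p=env.capture(n)
    if f: cv2.imwrite(f'pics/{f}.png',p['frame'][:,:,::-1])
    return p
def KD(p):
    return np.array([[p['fx'],0,p['cx']],[0,p['fy'],p['cy']],[0,0,1.]]),np.array(p['distortion'],float)
def ray(p,uv):
    K,D=KD(p); n=cv2.undistortPoints(np.array([[uv]],float),K,D)[0,0]
    E=np.array(p['extrinsics']); R=E[:3,:3];t=E[:3,3]
    return -R.T@t, R.T@np.array([n[0],n[1],1.])
def atz(p,uv,z):
    o,d=ray(p,uv); return o+d*(z-o[2])/d[2]
def proj(p,X):
    K,D=KD(p);E=np.array(p['extrinsics'])
    r,_=cv2.Rodrigues(E[:3,:3]); return cv2.projectPoints(np.array(X,float).reshape(-1,3),r,E[:3,3],K,D)[0][:,0]
def tri(obs):
    A=np.zeros((3,3));b=np.zeros(3)
    for p,uv in obs:
        o,d=ray(p,uv);d=d/np.linalg.norm(d);M=np.eye(3)-np.outer(d,d);A+=M;b+=M@o
    X=np.linalg.solve(A,b); return X
def px(p,q,k=0):
    r=env.pinpoint(p,q)
    return [(np.array(a['point'])*[560,420],round(a['conf'],2)) for a in r]
E
python3 - <<'E'
from h import *
np.set_printoptions(precision=4,suppress=True)
P={n:shot(n,n+'0') for n in('scene','side','wrist')}
Z=dict(keyhole=.098,pin_front=.088,key_bar=.086,key=.056,pocket=.056,holder=0,dish_mid=.013,bench_block_mid=.01,file_mid=.008,jar_mid=.04)
for q,z in Z.items():
  o=[]
  for n,p in P.items():
    r=px(p,q)
    if r: print(q,n,r[0],atz(p,r[0][0],z)); 
    if r and r[0][1]>.4:o.append((p,r[0][0]))
  if len(o)>1: print('   tri',tri(o))
s=env.sense();print(s['time_s'],s['tcp_pos'],s['ee_rot'],s['ft_force'],s['opening'],env.nose_length)
for n,p in P.items(): print(n,ray(p,(280,210)))
E
```

```text
keyhole scene (array([292.488, 188.118]), 0.87) [0.5871 0.1278 0.098 ]
keyhole side (array([276.024, 219.618]), 0.56) [0.5829 0.1311 0.098 ]
   tri [0.5845 0.1293 0.0952]
pin_front scene (array([252.392, 171.906]), 0.87) [0.4851 0.1156 0.088 ]
pin_front side (array([327.88 , 221.298]), 0.92) [0.4849 0.0996 0.088 ]
   tri [0.4869 0.1096 0.0964]
key_bar scene (array([139.888, 253.596]), 0.79) [ 0.4526 -0.1776  0.086 ]
key_bar side (array([365.008, 145.194]), 0.58) [ 0.4455 -0.1636  0.086 ]
   tri [ 0.4461 -0.1753  0.0768]
key scene (array([141.624, 256.788]), 0.89) [ 0.4408 -0.1727  0.056 ]
key side (array([364.672, 154.98 ]), 0.65) [ 0.4424 -0.165   0.056 ]
   tri [ 0.4408 -0.1713  0.0525]
pocket scene (array([144.928, 264.684]), 0.76) [ 0.46   -0.1807  0.056 ]
pocket side (array([364.224, 150.108]), 0.82) [ 0.4459 -0.1831  0.056 ]
   tri [ 0.451  -0.1815  0.0527]
holder scene (array([293.328, 215.502]), 0.66) [ 0.5882  0.1301 -0.    ]
holder side (array([275.016, 249.186]), 0.58) [0.5857 0.1257 0.    ]
   tri [0.5871 0.1283 0.0019]
dish_mid scene (array([210.616, 315.882]), 0.64) [ 0
[... 364 characters left out ...]
6]), 0.89) [0.4733 0.4017 0.008 ]
file_mid side (array([293.384, 377.496]), 0.94) [0.4822 0.3937 0.008 ]
   tri [0.4797 0.3959 0.0152]
jar_mid scene (array([387.296, 172.998]), 0.57) [0.6996 0.3376 0.04  ]
jar_mid side (array([292.824, 155.988]), 0.74) [ 0.6107 -0.1343  0.04  ]
   tri [0.6617 0.1436 0.2407]
1.65 [0.2291 0.5546 0.2533] [[-0.     -0.9242  0.3819]
 [ 0.      0.3819  0.9242]
 [-1.      0.      0.    ]] [ 0.121   0.3873 -1.5803] 0.08479686280429923 0.022
scene (array([ 0.9841, -0.3756,  0.8709]), array([-0.3932,  0.4571, -0.7978]))
side (array([0.4218, 0.7594, 0.7981]), array([ 0.1647, -0.6742, -0.72  ]))
wrist (array([0.1624, 0.582 , 0.3735]), array([ 0.2517, -0.1114, -0.9614]))
```

View pics/scene0.png

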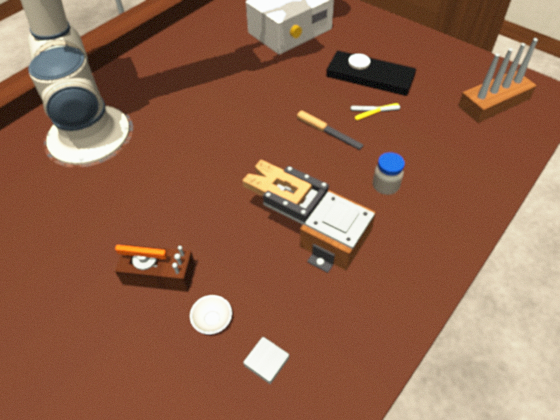

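View pics/side0.png

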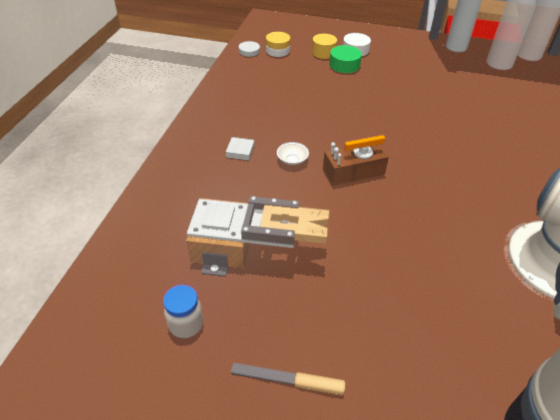

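```bash
python3 - <<'E'
import cv2,numpy as np
a=cv2.imread('pics/scene0.png');b=cv2.imread('pics/side0.png')
A=cv2.resize(a[150:270,235:385],None,fx=5,fy=5,interpolation=3);cv2.imwrite('pics/z1.png',A)
B=cv2.resize(b[190:285,180:340],None,fx=5,fy=5,interpolation=3);cv2.imwrite('pics/z2.png',B)
C=np.hstack([cv2.resize(a[230:300,105:205],(500,350),interpolation=3),cv2.resize(b[125:190,310:400],(300,217),interpolation=3).copy() if 0 else cv2.resize(b[125:195,310:370],(300,350),interpolation=3)]);cv2.imwrite('pics/z3.png',C)
E
```

```text
(no output)
```

View pics/z1.png

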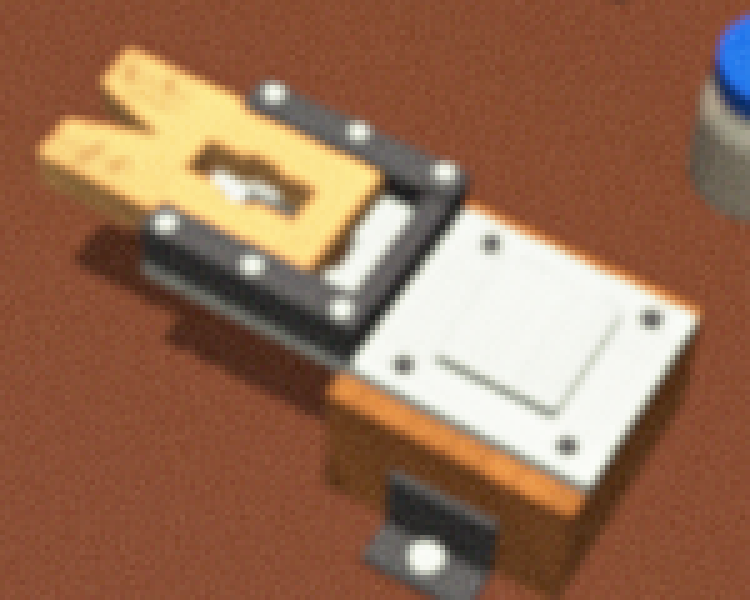

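View pics/z2.png

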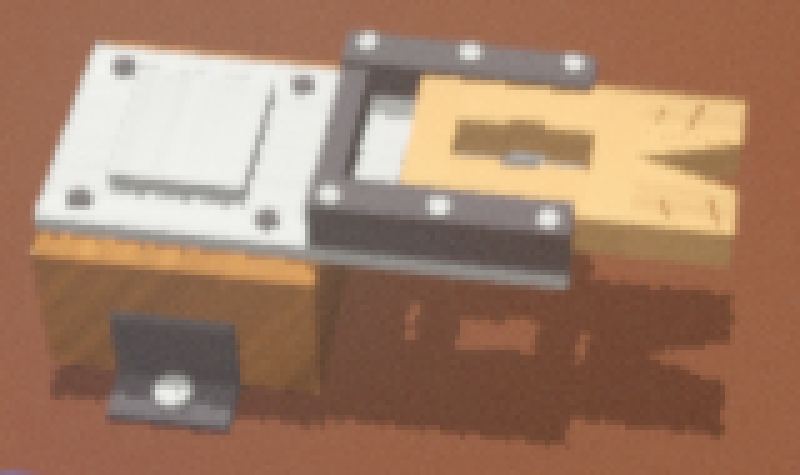

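View pics/wrist0.png

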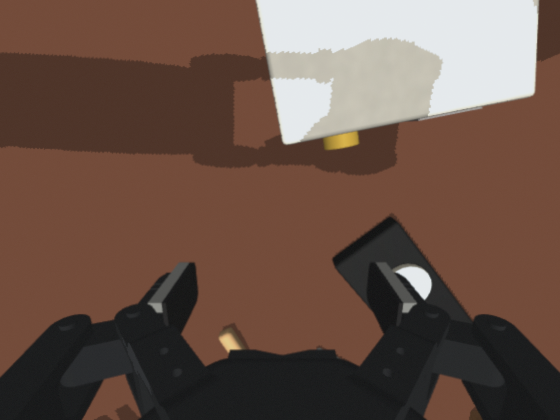

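```bash
python3 - <<'E'
from h import *
from scipy.optimize import least_squares
np.set_printoptions(precision=4,suppress=True)
S=shot('scene');T=shot('side')
so=np.array([235,150]);to=np.array([180,190])
sc=[((-45,48,102),(262,82)),((57,48,102),(468,178)),((165,48,78),(700,312)),((165,-48,78),(590,490)),((-45,-48,78),(143,262)),((-45,-48,102),(145,215))]
sd=[((165,-48,78),(97,42)),((165,48,78),(36,222)),((-45,-48,102),(597,57)),((57,-48,102),(347,32)),((-45,48,102),(573,205)),((57,48,102),(310,203)),((-45,48,70),(568,288))]
def f(v,full=0):
    c,s=np.cos(v[2]),np.sin(v[2]);R=np.array([[c,-s,0],[s,c,0],[0,0,1]])
    out=[]
    for p,L,o in((S,sc,so),(T,sd,to)):
        X=np.array([a for a,_ in L])/1000@R.T+[v[0],v[1],0]
        out.append(proj(p,X)-(np.array([b for _,b in L])/5+o))
    return out if full else np.vstack(out).ravel()
r=least_squares(f,[.587,.128,.15],loss='soft_l1');print(r.x,np.degrees(r.x[2]))
for o in f(r.x,1):print(o)
x,y,t=r.x
for n,p,L,o in(('S',S,sc,so),('T',T,sd,to)):
    pass
# pin rear/prongs extension: prong mid in scene and side
c,s=np.cos(t),np.sin(t);R=np.array([[c,-s],[s,c]])
for n,p,o,pts,zz in(('S',S,so,[(385,170),(310,268)],.098),('T',T,to,[(421,75),(404,182)],.098),('Sfront',S,so,[(65,117),(130,48)],.098),('Tf',T,to,[(747,98),(736,235)],.098)):
    for q in pts:
        X=atz(p,np.array(q)/5+o,zz);print(n,q,X,(R.T@(X[:2]-[x,y]))*1000)
# key bar ends
print(env.sense()['time_s'])
E
```

```text
[0.5895 0.1259 0.1253] 7.176904761798872
[[-0.8123 -1.316 ]
 [-0.5928 -1.6816]
 [-1.7564 -0.0034]
 [-1.0217 -2.1403]
 [-1.0171 -0.689 ]
 [-1.947   1.5327]]
[[-1.2003  0.4905]
 [-1.0387 -1.1796]
 [-0.6195 -0.5936]
 [-0.4814 -0.6013]
 [-0.9738  5.503 ]
 [-1.794   0.2451]
 [-0.5274 -0.2293]]
S (385, 170) [0.6121 0.1623 0.098 ] [26.9904 33.305 ]
S (310, 268) [0.6198 0.1015 0.098 ] [ 27.0066 -27.9483]
T (421, 75) [0.616  0.0987 0.098 ] [ 22.9228 -30.3049]
T (404, 182) [0.6066 0.156  0.098 ] [20.7115 27.7925]
Sfront (65, 117) [0.4869 0.1003 0.098 ] [-104.9797  -12.5692]
Sfront (130, 48) [0.4824 0.1483 0.098 ] [-103.5177   35.6306]
Tf (747, 98) [0.4869 0.0767 0.098 ] [-107.9281  -35.9135]
Tf (736, 235) [0.4778 0.149  0.098 ] [-107.9391   36.9527]
1.75
```

View pics/z3.png

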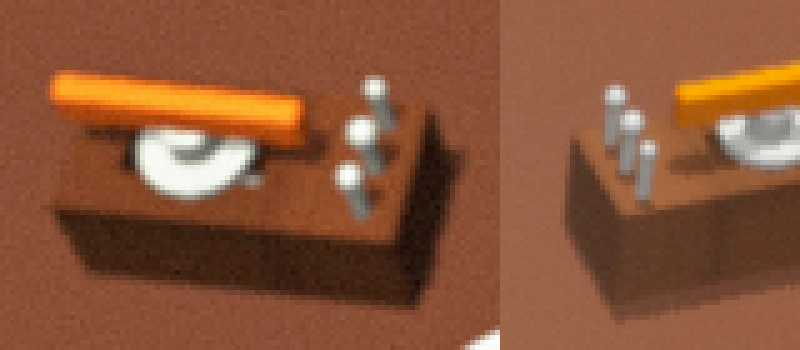

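```bash
python3 -m inch '[[-1,0,0,0,-1],[-1,0,0,0,-1],[-1,0,0,0,-1],[-1,0,0,0,-1],[-1,0,0,0,-0.95],[-1,0,-0.33,-0.94,0],[-1,0,-0.33,-0.94,0],[-1,0,-0.33,-0.94,0],[-1,0,-0.33,-0.94,0],[-1,0,-0.33,-0.94,0]]'; python3 -m inch '[[-1,0,-0.33,-0.94,0],[-1,0,-0.33,-0.94,0],[-1,0,-0.33,-0.94,0],[-1,0,-0.33,-0.94,0],[-1,0,-0.33,-0.94,0],[-1,0,-0.33,-0.94,0],[-1,0,-0.33,-0.94,0],[-1,0,-0.33,-0.94,0],[-1,0,-0.33,-0.94,0],[-1,0,0,0,0]]'
```

```text
time_s: 2.58
tcp_pos: [0.2867, 0.4443, 0.2512]
ee_rot: [[-0.002, -0.987, -0.161], [-0.001, -0.161, 0.987], [-1.0, 0.002, -0.0]]
ft_force: [0.8, -0.6, 0.6]
opening: 0.0853
time_s: 3.42
tcp_pos: [0.399, 0.2342, 0.2525]
ee_rot: [[0.002, -0.987, -0.158], [0.0, -0.158, 0.987], [-1.0, -0.002, -0.0]]
ft_force: [-0.2, 1.5, 0.0]
opening: 0.0851
```

```bash
python3 -m inch '[[0.3,0,-0.24,-0.9,0.3],[0.3,0,-0.24,-0.9,0],[0.3,0,-0.24,-0.9,0],[0.3,0,-0.24,-0.9,0],[0.3,0,-0.24,-0.9,0],[0.3,0,-0.24,-0.9,0],[0.3,0,0,0,0]]'; python3 - <<'E'
from h import *
np.set_printoptions(precision=4,suppress=True)
p=shot('wrist','w1')
print(env.sense()['opening'])
for q,z in dict(keyhole=.098,pin_front=.088,holder=0).items():
  for r in px(p,q)[:2]: print(q,r,atz(p,r[0],z))
# overlay fit
x,y,t=.5895,.1259,.1253
c,s=np.cos(t),np.sin(t)
im=p['frame'][:,:,::-1].copy()
for X in [(-45,48,102),(-45,31,102),(-45,-31,102),(-45,-48,102),(57,48,102),(57,-48,102),(-45,48,78),(-45,-48,78),(165,48,78),(165,-48,78)]:
  a=np.array(X)/1000; w=[x+c*a[0]-s*a[1],y+s*a[0]+c*a[1],a[2]]
  u=proj(p,w)[0]; 
  if abs(u).max()<2000: cv2.circle(im,tuple(int(k) for k in u),3,(0,255,0),1)
cv2.imwrite('pics/w1o.png',im)
E
```

```text
time_s: 4.0
tcp_pos: [0.4538, 0.1015, 0.2531]
ee_rot: [[0.004, -0.992, -0.127], [0.003, -0.127, 0.992], [-1.0, -0.004, 0.002]]
ft_force: [0.7, 0.3, -0.4]
opening: 0.0296
0.029640344447528593
keyhole (array([287.504, 324.618]), 0.74) [0.5945 0.1263 0.098 ]
keyhole (array([489.776, 232.68 ]), 0.61) [0.4586 0.3172 0.098 ]
pin_front (array([290.08 , 230.412]), 0.85) [0.4855 0.1146 0.088 ]
holder (array([283.304, 282.492]), 0.78) [0.5987 0.1228 0.    ]
```

View pics/w1o.png

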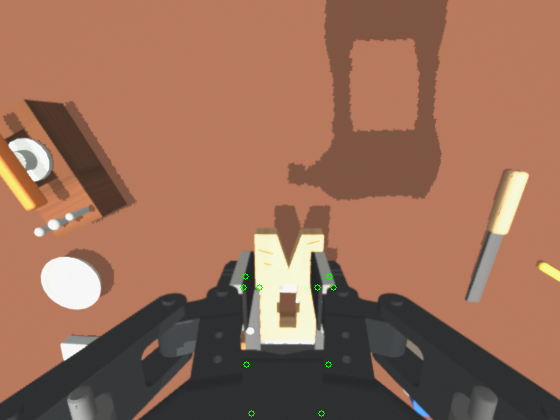

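```bash
python3 -m inch '[[0.3,1,0,0.15,0],[0.3,1,0,0.15,0],[0.3,1,0,0,0],[0.3,1,0,0,0],[0.3,1,0,0,0],[0.3,0.9,0,0,0],[0.3,0,0,0,0]]'
```

```text
time_s: 4.78
tcp_pos: [0.4512, 0.1225, 0.1038]
ee_rot: [[0.012, -0.99, -0.143], [0.009, -0.143, 0.99], [-1.0, -0.013, 0.007]]
ft_force: [-0.4, -0.0, -0.5]
opening: 0.03
```

```bash
cat > st.py <<'E'
from h import *
np.set_printoptions(precision=4,suppress=True)
s=env.sense();R=np.array(s['ee_rot']);x,y,t=.5895,.1259,.1253
c,sn=np.cos(t),np.sin(t)
d=np.array(s['tcp_pos'])-[x,y,0]
print('t',s['time_s'],'tcp',s['tcp_pos'],'H(mm)',1000*np.array([c*d[0]+sn*d[1],-sn*d[0]+c*d[1],d[2]]),'jaw yaw rel H',np.degrees(np.arctan2(R[1,2],R[0,2])-t),'tiltx',R[:2,0],'F',s['ft_force'],'M',s['moment'],'open',s['opening'],'q',s['q'])
E
python3 st.py; python3 -m inch '[[0.3,0,0,-0.1,0.15]]'; python3 st.py
```

```text
t 4.7833 tcp [0.4512 0.1225 0.1038] H(mm) [-137.6811   13.9118  103.7948] jaw yaw rel H 91.04960715006554 tiltx [0.0115 0.0089] F [-0.3611 -0.0028 -0.4535] M [-0.0683  0.0191  0.0106] open 0.029954677866095757 q [ 0.1878 -0.2632  1.8297  0.0066  1.5621 -1.5266]
time_s: 4.87
tcp_pos: [0.4508, 0.1212, 0.1037]
ee_rot: [[0.01, -0.992, -0.129], [0.009, -0.129, 0.992], [-1.0, -0.011, 0.008]]
ft_force: [0.9, 1.6, 1.0]
opening: 0.0303
t 4.8667 tcp [0.4508 0.1212 0.1037] H(mm) [-138.1757   12.6495  103.6707] jaw yaw rel H 90.24542118186002 tiltx [0.0103 0.0092] F [0.9005 1.6103 0.997 ] M [-0.0032 -0.0351 -0.0186] open 0.030295387386505192 q [ 0.1848 -0.2641  1.8307  0.0071  1.5632 -1.5155]
```

```bash
python3 -m inch '[[0.3,0,0,-0.25,0],[0.3,0,0,-0.25,0],[0.3,0,0,0,0]]'; python3 st.py
```

```text
time_s: 5.12
tcp_pos: [0.4534, 0.109, 0.1073]
ee_rot: [[0.014, -0.991, -0.131], [0.01, -0.131, 0.991], [-1.0, -0.015, 0.008]]
ft_force: [0.2, -0.8, 0.3]
opening: 0.0295
t 5.1167 tcp [0.4534 0.109  0.1073] H(mm) [-137.1282    0.2883  107.2994] jaw yaw rel H 90.33936493116934 tiltx [0.0141 0.0096] F [ 0.1861 -0.7541  0.271 ] M [-0.0156  0.0412 -0.0048] open 0.029474974083841202 q [ 0.1581 -0.2706  1.8296  0.0072  1.5672 -1.5438]
```

```bash
python3 -m inch '[[0.3,0.2,-0.4,0,0],[0.3,0,-0.3,0,0],[0.3,0,-0.2,0,0],[0.3,0,-0.2,0,0]]'; python3 st.py
```

```text
time_s: 5.45
tcp_pos: [0.4823, 0.1119, 0.1073]
ee_rot: [[0.017, -0.992, -0.129], [0.011, -0.128, 0.992], [-1.0, -0.018, 0.009]]
ft_force: [-4.4, -0.1, -3.1]
opening: 0.0301
t 5.45 tcp [0.4823 0.1119 0.1073] H(mm) [-108.1405   -0.4476  107.3303] jaw yaw rel H 90.2103323896069 tiltx [0.0167 0.011 ] F [-4.427  -0.1219 -3.1313] M [ 0.0855  0.8044 -0.1181] open 0.030132091886020222 q [ 0.154  -0.1905  1.7616  0.0083  1.5522 -1.5458]
```

```bash
python3 -m inch '[[0.3,0.05,-0.16,0,0],[0.3,0.05,-0.16,0,0]]'; python3 -m inch '[[0.3,0.05,-0.12,0,0]]';python3 -m inch '[[0.3,0.05,-0.12,0,0]]'; python3 st.py
```

```text
time_s: 5.62
tcp_pos: [0.4909, 0.1128, 0.1062]
ee_rot: [[0.016, -0.992, -0.128], [0.011, -0.128, 0.992], [-1.0, -0.017, 0.008]]
ft_force: [-4.4, -1.3, 3.1]
opening: 0.0299
time_s: 5.7
tcp_pos: [0.4946, 0.1132, 0.1057]
ee_rot: [[0.017, -0.992, -0.128], [0.01, -0.128, 0.992], [-1.0, -0.018, 0.008]]
ft_force: [-3.7, -0.4, 4.0]
opening: 0.0301
time_s: 5.78
tcp_pos: [0.4958, 0.1133, 0.1053]
ee_rot: [[0.011, -0.992, -0.128], [0.009, -0.128, 0.992], [-1.0, -0.012, 0.008]]
ft_force: [-29.1, -4.0, 22.1]
opening: 0.0301
t 5.7833 tcp [0.4958 0.1133 0.1053] H(mm) [-94.557   -0.7905 105.288 ] jaw yaw rel H 90.16653016327196 tiltx [0.0111 0.0093] F [-29.0993  -4.0496  22.1066] M [-0.8932  4.5978 -0.3415] open 0.030076914019156267 q [ 0.1531 -0.1462  1.7259  0.0075  1.5495 -1.546 ]
```

```bash
python3 -m inch '[[0.3,0,-0.1,0,0]]'; python3 -m inch '[[0.3,0,0.3,0,0],[0.3,0,0.7,0,0],[0.3,-0.5,0.6,0,0],[0.3,-1,0,0,0],[0.3,-1,0,0,0],[-1,-1,0,0,0],[-1,-1,0,0,0],[-1,-1,0,0,0],[-1,0,0,0,0]]'; python3 st.py; python3 - <<'E'
from h import *
np.set_printoptions(precision=4,suppress=True)
S=shot('scene','s2');T=shot('side','d2')
a=cv2.resize(S['frame'][150:250,235:335,::-1],(400,400),interpolation=2);b=cv2.resize(T['frame'][190:270,240:340,::-1],(400,320),interpolation=2)
o=np.zeros((400,800,3),np.uint8);o[:,:400]=a;o[:320,400:]=b;cv2.imwrite('pics/z4.png',o)
E
```

```text
time_s: 5.87
tcp_pos: [0.4958, 0.1133, 0.1057]
ee_rot: [[0.004, -0.992, -0.128], [0.008, -0.128, 0.992], [-1.0, -0.005, 0.008]]
ft_force: [-19.1, -2.6, 7.4]
opening: 0.03
time_s: 6.62
tcp_pos: [0.4565, 0.1074, 0.2468]
ee_rot: [[0.014, -0.992, -0.129], [0.009, -0.129, 0.992], [-1.0, -0.015, 0.007]]
ft_force: [0.3, 0.6, 1.5]
opening: 0.0766
t 6.6167 tcp [0.4565 0.1074 0.2468] H(mm) [-134.2345   -1.715   246.791 ] jaw yaw rel H 90.23247899233937 tiltx [0.0138 0.0093] F [0.2859 0.5602 1.524 ] M [ 0.0136 -0.0554  0.0124] open 0.07661699553755784 q [ 0.1537 -0.2769  1.5879  0.0073  1.8155 -1.5446]
```

View pics/z4.png

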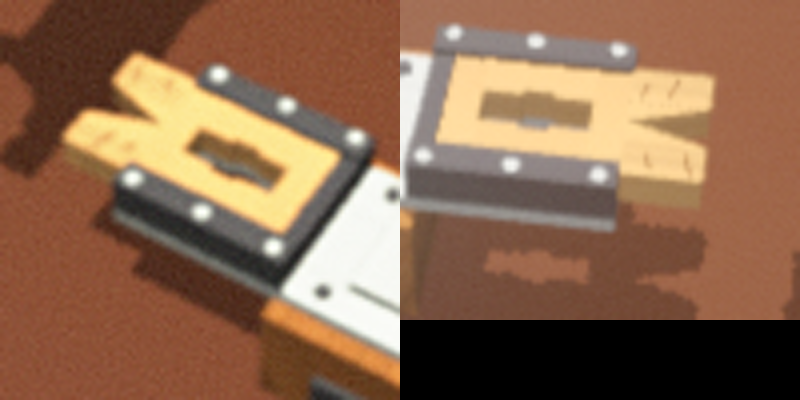

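```bash
python3 - <<'E'
from h import *
np.set_printoptions(precision=4,suppress=True)
W=shot('wrist','w2');S=shot('scene');T=shot('side')
for q,z in dict(keyhole=.098,pin_front=.088,key_bar=.086,key=.056,pocket=.056).items():
  for n,p in (('W',W),('S',S),('T',T)):
    r=px(p,q)
    if r: print(q,n,r[0],atz(p,r[0][0],z))
E
```

```text
keyhole W (array([282.016, 329.406]), 0.66) [0.5956 0.1267 0.098 ]
keyhole S (array([291.088, 191.688]), 0.6) [0.5908 0.1185 0.098 ]
keyhole T (array([273.896, 220.416]), 0.56) [0.5863 0.1342 0.098 ]
pin_front W (array([283.92, 252.42]), 0.75) [0.5087 0.1175 0.088 ]
pin_front S (array([258.776, 175.518]), 0.95) [0.5029 0.1165 0.088 ]
pin_front T (array([316.904, 221.886]), 0.8) [0.5056 0.1068 0.088 ]
key_bar S (array([141.792, 251.58 ]), 0.95) [ 0.452  -0.1722  0.086 ]
key_bar T (array([366.296, 143.388]), 0.63) [ 0.4435 -0.1712  0.086 ]
key W (array([ 14.112, 156.198]), 0.9) [ 0.4501 -0.1741  0.056 ]
key S (array([141.68 , 257.418]), 0.92) [ 0.442  -0.1736  0.056 ]
key T (array([365.176, 149.982]), 0.65) [ 0.4437 -0.1842  0.056 ]
pocket S (array([145.32, 262.29]), 0.94) [ 0.4564 -0.1765  0.056 ]
pocket T (array([364.112, 153.3  ]), 0.8) [ 0.4445 -0.1709  0.056 ]
```

View pics/w2.png

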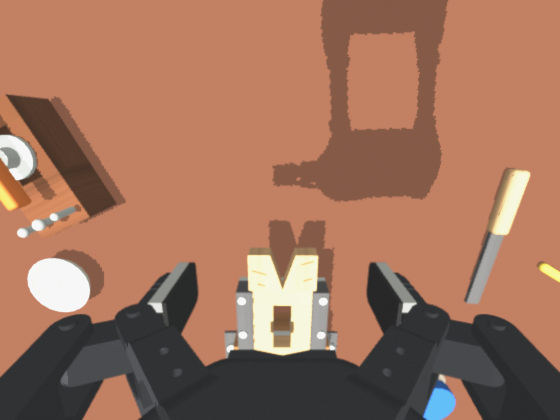

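```bash
python3 - <<'E'
import cv2
a=cv2.imread('pics/s2.png')
cv2.imwrite('pics/z5.png',cv2.resize(a[235:295,105:205],(800,480),interpolation=2))
b=cv2.imread('pics/d2.png')
cv2.imwrite('pics/z6.png',cv2.resize(b[125:185,315:395],(800,600),interpolation=2))
E
```

```text
(no output)
```

View pics/z5.png

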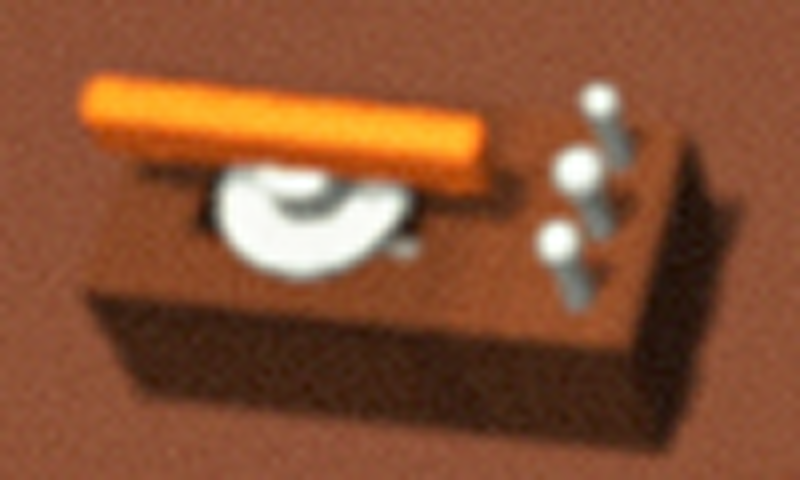

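View pics/z6.png

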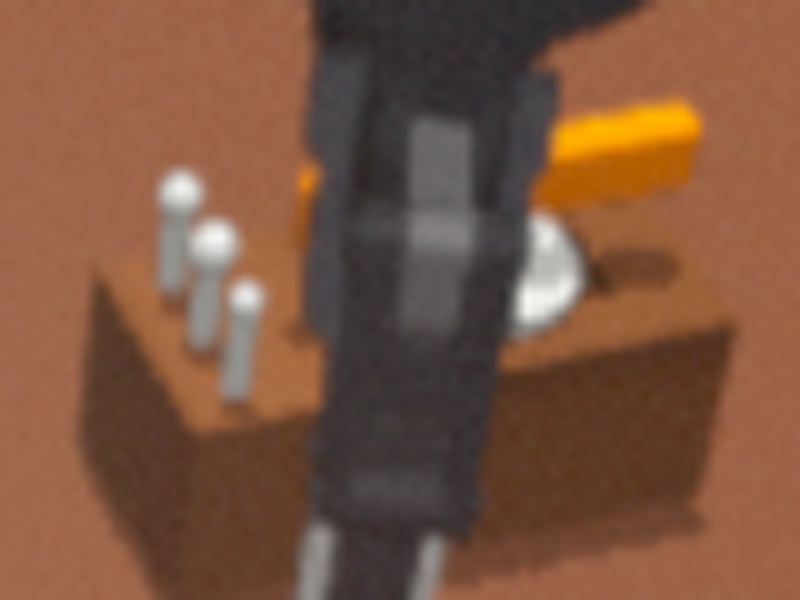

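```bash
python3 - <<'E'
from h import *
np.set_printoptions(precision=4,suppress=True)
S=shot('scene');T=shot('side')
a=atz(S,(116.25,246.9),.096);b=atz(S,(164.75,251.5),.096);print(a,b,(a+b)/2,np.linalg.norm(b-a),np.degrees(np.arctan2(*(b-a)[1::-1])))
# side0 orange
im=cv2.imread('pics/side0.png');h=cv2.cvtColor(im,cv2.COLOR_BGR2HSV)
m=((h[:,:,0]>5)&(h[:,:,0]<25)&(h[:,:,1]>200)&(h[:,:,2]>130)).astype(np.uint8)
m[:,:310]=0;m[:100]=0;m[200:]=0;m[:,420:]=0
ys,xs=np.nonzero(m);print(len(xs),xs.min(),xs.max(),ys.min(),ys.max())
cv2.imwrite('pics/z7.png',cv2.resize(im[125:185,315:395],(800,600),interpolation=2))
E
```

```text
[ 0.4115 -0.1993  0.096 ] [ 0.4932 -0.1466  0.096 ] [ 0.4524 -0.173   0.096 ] 0.09724505653386381 32.836787138052394
321 345 384 135 150
```

View pics/z7.png

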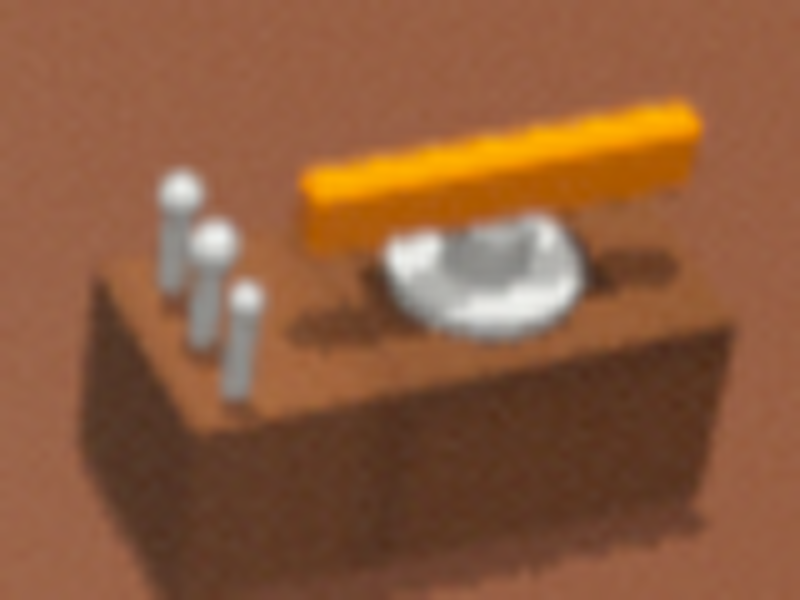

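```bash
python3 -m inch '[[-1,0,0.14,-0.93,0],[-1,0,0.14,-0.93,0],[-1,0,0.14,-0.93,0],[-1,0,0.14,-0.93,0],[-1,0,0.14,-0.93,0],[-1,0,0.14,-0.93,0],[-1,0,0.14,-0.93,0],[-1,0,0.14,-0.93,0],[-1,0,0.14,-0.93,0],[-1,0,0.14,-0.93,0]]';python3 -m inch '[[-1,0,0.14,-0.93,0],[-1,0,0,0,1],[-1,0,0,0,1],[-1,0,0,0,1],[-1,0,0,0,1],[-1,0,0,0,1],[-1,0,0,0,1],[-1,0,0,0,1],[-1,0,0,0,1],[-1,0,0,0,1]]'; python3 -m inch '[[-1,0,0,0,1],[-1,0,0,0,1],[-1,0,0,0,1],[-1,0,0,0,1],[-1,0,0,0,1],[-1,0,0,0,1],[-1,0,0,0,1],[-1,0,0,0,1],[-1,0,0,0,1],[-1,0,0,0,1]]';  python3 st.py; python3 - <<'E'
from h import *
np.set_printoptions(precision=4,suppress=True)
T=shot('side');W=shot('wrist','w3')
a=atz(T,(345.3,143.5),.096);b=atz(T,(385,136.5),.096);print(a,b,(a+b)/2,np.linalg.norm(b-a),np.degrees(np.arctan2(*(a-b)[1::-1])))
for q,z in dict(key_bar=.086,key=.056,pocket=.056).items():
    r=px(W,q)
    if r: print(q,r[0],atz(W,r[0][0],z))
E
```

```text
time_s: 8.55
tcp_pos: [0.45, -0.1336, 0.2388]
ee_rot: [[0.005, -0.99, -0.139], [0.009, -0.138, 0.99], [-1.0, -0.006, 0.009]]
ft_force: [0.0, -0.2, -0.3]
opening: 0.0854
time_s: 9.38
tcp_pos: [0.4486, -0.1649, 0.2378]
ee_rot: [[0.003, -0.657, 0.754], [0.008, 0.754, 0.657], [-1.0, 0.004, 0.008]]
ft_force: [0.5, -0.5, -0.3]
opening: 0.0852
time_s: 10.22
tcp_pos: [0.4487, -0.165, 0.2378]
ee_rot: [[0.003, 0.376, 0.927], [0.008, 0.927, -0.376], [-1.0, 0.009, 0.0]]
ft_force: [-0.5, -0.6, -0.9]
opening: 0.0855
t 10.2167 tcp [ 0.4487 -0.165   0.2378] H(mm) [-176.0939 -271.0127  237.8158] jaw yaw rel H -29.242901888739656 tiltx [0.0035 0.0078] F [-0.4781 -0.6048 -0.8703] M [ 0.0268  0.0081 -0.0008] open 0.08548734799187535 q [-0.4293 -0.2411  1.5739  0.0088  1.8088 -0.0421]
[ 0.4902 -0.1446  0.096 ] [ 0.4038 -0.1962  0.096 ] [ 0.447  -0.1704  0.096 ] 0.10060836314315522 30.865668813336107
key_bar (array([290.192, 214.998]), 0.88) [ 0.4533 -0.1766  0.086 ]
key (array([284.872, 204.204]), 0.77) [ 0.45   -0.1716  0.056 ]
```

View pics/w3.png

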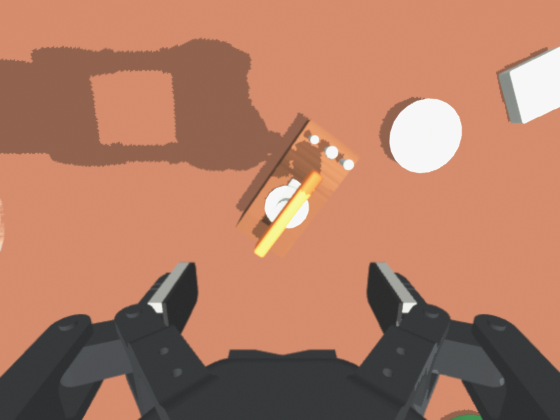

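```bash
python3 -m inch '[[-1,0,0,0,1],[-1,0,0,0,1],[-1,0,0,0,1],[-1,0,0,0,1],[-1,0,0,0,1],[-1,0,0,0,1],[-1,0,0,0,0]]';  python3 st.py; python3 - <<'E'
from h import *
np.set_printoptions(precision=4,suppress=True)
W=shot('wrist','w4')
for q,z in dict(key_bar=.086,key=.056).items():
    r=px(W,q)
    if r: print(q,r[0],atz(W,r[0][0],z))
im=cv2.imread('pics/w4.png');h=cv2.cvtColor(im,cv2.COLOR_BGR2HSV)
cv2.imwrite('pics/z8.png',cv2.resize(im[130:280,200:380],(720,600),interpolation=2))
E
```

```text
time_s: 11.05
tcp_pos: [0.4487, -0.165, 0.2378]
ee_rot: [[0.003, 0.85, 0.527], [0.008, 0.527, -0.85], [-1.0, 0.007, -0.005]]
ft_force: [-0.2, -0.4, 0.3]
opening: 0.0853
t 11.05 tcp [ 0.4487 -0.165   0.2378] H(mm) [-176.0874 -271.      237.811 ] jaw yaw rel H -65.38530588820302 tiltx [0.0035 0.0078] F [-0.182  -0.4275  0.3436] M [-0.0082  0.041   0.002 ] open 0.08530791825939367 q [-0.4293 -0.2411  1.5739  0.0088  1.8088  0.5887]
key_bar (array([293.104, 210.294]), 0.96) [ 0.4507 -0.176   0.086 ]
key (array([291.312, 201.81 ]), 0.77) [ 0.4511 -0.1746  0.056 ]
```

View pics/z8.png

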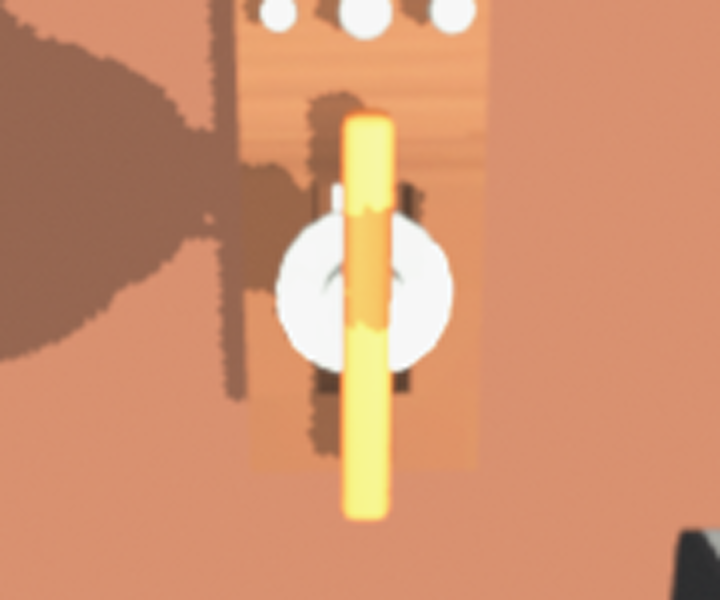

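```bash
python3 - <<'E'
from h import *
np.set_printoptions(precision=4,suppress=True)
W=shot('wrist')
s=env.sense();R=np.array(s['ee_rot'])
a=atz(W,(291.75,159),.096);b=atz(W,(291.5,260),.096);m=(a+b)/2
print(a,b,m,np.linalg.norm(b-a),np.degrees(np.arctan2(*(a-b)[1::-1])))
print('tool offset units (x,y,z)',R.T@(m-s['tcp_pos'])/.025)
E
```

```text
[ 0.4925 -0.1473  0.096 ] [ 0.4089 -0.2006  0.096 ] [ 0.4507 -0.174   0.096 ] 0.09914253486438519 32.527722372681346
tool offset units (x,y,z) [ 5.6693 -0.1603  0.3751]
```

```bash
python3 -m inch '[[-1,0.8,-0.08,0.19,0.1],[-1,0.8,-0.08,0.19,0],[-1,1,0,0,0],[-1,1,0,0,0],[-1,0,0,0,0]]';  python3 st.py; python3 - <<'E'
from h import *
np.set_printoptions(precision=4,suppress=True)
W=shot('wrist','w5')
s=env.sense();R=np.array(s['ee_rot'])
print(R.T@(np.array([.4507,-.174,.090])-s['tcp_pos'])/.025)
print(px(W,'key_bar'))
E
```

```text
time_s: 11.67
tcp_pos: [0.452, -0.1755, 0.1475]
ee_rot: [[0.009, 0.846, 0.534], [0.005, 0.534, -0.846], [-1.0, 0.011, 0.001]]
ft_force: [-0.2, 0.2, -1.8]
opening: 0.0855
t 11.6667 tcp [ 0.452  -0.1755  0.1475] H(mm) [-174.0383 -281.828   147.4684] jaw yaw rel H -64.9158590379907 tiltx [0.0095 0.005 ] F [-0.2459  0.2318 -1.8481] M [0.0169 0.0041 0.0086] open 0.08546778593785485 q [-0.4461 -0.224   1.719   0.0086  1.6402  0.5622]
[ 2.4036 -0.0602 -0.1092]
[(array([280.224, 242.886]), 0.94)]
```

View pics/w5.png

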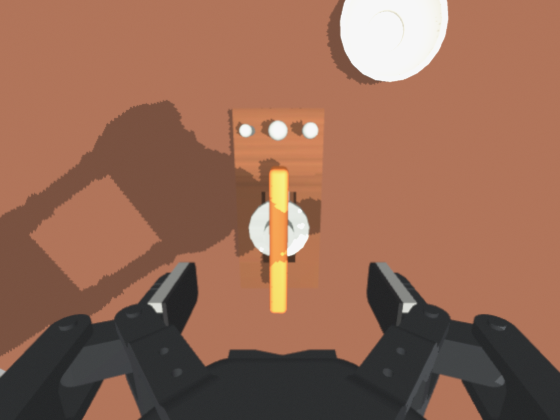

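```bash
python3 - <<'E'
from h import *
np.set_printoptions(precision=4,suppress=True)
W=shot('wrist')
s=env.sense();R=np.array(s['ee_rot'])
a=atz(W,(279,170.5),.096);b=atz(W,(278,312.5),.096);m=(a+b)/2
print(a,b,m,np.linalg.norm(b-a),np.degrees(np.arctan2(*(a-b)[1::-1])))
m[2]=.09
print('tool offset units (x,y,z)',R.T@(m-s['tcp_pos'])/.025)
E
```

```text
[ 0.4937 -0.1494  0.096 ] [ 0.408  -0.2022  0.096 ] [ 0.4508 -0.1758  0.096 ] 0.10059772411929574 31.66026831772266
tool offset units (x,y,z) [ 2.5589 -0.1442 -0.1122]
```

```bash
python3 st.py
```

```text
t 11.8167 tcp [ 0.4543 -0.1764  0.154 ] H(mm) [-171.953  -282.9904  154.0428] jaw yaw rel H -64.98208015282631 tiltx [0.0176 0.0012] F [-1.0292 -0.3219  0.115 ] M [-0.036   0.0226 -0.0003] open 0.08534167325213823 q [-0.4458 -0.227   1.71    0.0087  1.6432  0.5636]
```

```bash
python3 -m inch '[[-1,0.6,-0.05,-0.04,0],[-1,0.6,-0.05,-0.04,0],[-1,0.5,-0.04,-0.04,0],[-1,0.4,0,0,0],[-1,0.3,0,0,0],[-1,0.1,0,0,0],[-1,0,0,0,0],[-1,0,0,0,0]]';  python3 st.py
```

```text
time_s: 12.48
tcp_pos: [0.4569, -0.1782, 0.1022]
ee_rot: [[0.036, 0.843, 0.536], [-0.008, 0.537, -0.844], [-0.999, 0.026, 0.026]]
ft_force: [0.3, -0.3, 0.1]
opening: 0.0853
t 12.4833 tcp [ 0.4569 -0.1782  0.1022] H(mm) [-169.5941 -285.1502  102.1827] jaw yaw rel H -64.75733099569058 tiltx [ 0.0361 -0.0075] F [ 0.3258 -0.3405  0.0848] M [-0.0345 -0.0307 -0.033 ] open 0.08534312381962723 q [-0.447  -0.2172  1.7942  0.0088  1.5287  0.5573]
```

```bash
for i in 1; do python3 -m inch '[[-1,-0.8,0,0,0],[-1,-0.8,0,0,0],[-1,-0.8,0,0,0],[-1,0,0,0,0]]' | sed -n 2,3p; python3 -m inch '[[-1,0,0,0,0]]' | sed -n 2,3p;  python3 -m inch '[[-1,0,0,0,0]]' | sed -n 2,3p; done
```

```text
tcp_pos: [0.4544, -0.1775, 0.1647]
ee_rot: [[0.035, 0.843, 0.536], [-0.007, 0.537, -0.844], [-0.999, 0.026, 0.024]]
tcp_pos: [0.4548, -0.1777, 0.1657]
ee_rot: [[0.036, 0.843, 0.536], [-0.008, 0.537, -0.844], [-0.999, 0.027, 0.026]]
tcp_pos: [0.4552, -0.1779, 0.1663]
ee_rot: [[0.038, 0.843, 0.536], [-0.008, 0.537, -0.844], [-0.999, 0.027, 0.027]]
```

```bash
python3 st.py | grep -o 'q \[.*'; python3 - <<'E'
from plant import env
print(env.sense()['joint_efforts'],env.sense()['joint_vel'])
E
python3 -m inch '[[-1,0,0,0,0],[-1,0,0,0,0]]' | sed -n 2,3p; python3 st.py | grep -o 'q \[.*'
```

```text
q [-0.4481 -0.2453  1.7042  0.0089  1.6451  0.557 ]
[-4.73177774e-03 -3.12297606e+01 -4.20277798e+01  4.71474964e-02
 -1.30909053e-01 -6.87502194e-06] [-0.00139656  0.00303146  0.00837669  0.0014695  -0.0037989  -0.00041466]
tcp_pos: [0.4549, -0.1778, 0.165]
ee_rot: [[0.036, 0.843, 0.536], [-0.008, 0.537, -0.844], [-0.999, 0.027, 0.026]]
q [-0.448  -0.2448  1.7059  0.0089  1.6443  0.557 ]
```

```bash
python3 -m inch '[[-1,-1,0,0,0],[-1,-1,0,0,0],[-1,-1,0,0,0],[-1,-1,0,0,0]]' | sed -n 2,3p;python3 -m inch '[[-1,0,0,0,0],[-1,0,0,0,0],[-1,0,0,0,0]]' | sed -n 2,3p; python3 st.py | grep -o 'q \[.*'
```

```text
tcp_pos: [0.4481, -0.1754, 0.2556]
ee_rot: [[0.017, 0.844, 0.537], [0.002, 0.537, -0.844], [-1.0, 0.015, 0.007]]
tcp_pos: [0.4492, -0.176, 0.2598]
ee_rot: [[0.022, 0.844, 0.537], [-0.001, 0.537, -0.844], [-1.0, 0.018, 0.013]]
q [-0.45   -0.242   1.536   0.0093  1.827   0.5566]
```

```bash
cat > settle.py <<'E'
import sys
from plant import env
for i in range(int(sys.argv[1]) if len(sys.argv)>1 else 3): env.capture('wrist')
import os; os.system('python3 st.py') if len(sys.argv)>2 else None
E
python3 -m inch '[[-1,-1,0,0,0],[-1,-1,0,0,0],[-1,-1,0,0,0],[-1,-1,0,0,0]]' | sed -n 2,3p; python3 settle.py 3 1
python3 -m inch '[[-1,1,0,0,0]]' | sed -n 2,3p; python3 settle.py 3 1
python3 -m inch '[[-1,1,0,0,0]]' | sed -n 2,3p; python3 settle.py 3 1
```

```text
tcp_pos: [0.4452, -0.175, 0.3481]
ee_rot: [[0.0, 0.844, 0.537], [0.01, 0.537, -0.844], [-1.0, 0.006, -0.008]]
t 14.2167 tcp [ 0.4459 -0.1754  0.3497] H(mm) [-180.1639 -280.9627  349.671 ] jaw yaw rel H -64.71457359900218 tiltx [0.005  0.0076] F [-0.0144  0.6852 -0.5799] M [-0.018  -0.0394  0.0013] open 0.08561532069072529 q [-0.4518 -0.1906  1.3304  0.0099  2.0006  0.5566]
tcp_pos: [0.4468, -0.1756, 0.3275]
ee_rot: [[0.011, 0.844, 0.537], [0.005, 0.537, -0.844], [-1.0, 0.012, 0.002]]
t 14.45 tcp [ 0.4452 -0.1748  0.3206] H(mm) [-180.7184 -280.3248  320.6042] jaw yaw rel H -64.71450745766717 tiltx [-0.0015  0.0107] F [-0.0604 -0.1311  0.8117] M [-0.0077 -0.0187  0.0267] open 0.08550674877742902 q [-0.4513 -0.2047  1.3954  0.0097  1.957   0.5565]
tcp_pos: [0.4459, -0.1749, 0.2997]
ee_rot: [[0.005, 0.844, 0.537], [0.008, 0.537, -0.844], [-1.0, 0.008, -0.004]]
t 14.6833 tcp [ 0.4445 -0.1742  0.2933] H(mm) [-181.3722 -279.6171  293.2938] jaw yaw rel H -64.71531462751227 tiltx [-0.0063  0.013 ] F [-0.3849 -0.1502  0.4818] M [ 0.0296 -0.0177 -0.0632] open 0.08525687667284196 q [-0.4508 -0.2161  1.4542  0.0095  1.9149  0.5566]
```

```bash

python3 -m inch '[[-1,1,-0.1,0.1,0],[-1,1,-0.1,0.1,0]]' | sed -n 2,3p; python3 settle.py 3 1
python3 -m inch '[[-1,1,0,0,0],[-1,1,0,0,0]]' | sed -n 2,3p; python3 settle.py 3 1
```

```text
tcp_pos: [0.4446, -0.1811, 0.2504]
ee_rot: [[0.004, 0.843, 0.538], [0.008, 0.537, -0.843], [-1.0, 0.008, -0.005]]
t 15.0 tcp [ 0.4438 -0.1808  0.2492] H(mm) [-182.8825 -286.0551  249.2107] jaw yaw rel H -64.70068961721238 tiltx [0.0004 0.0101] F [-0.0035 -1.1293  0.9707] M [ 0.0015 -0.0096 -0.0048] open 0.08555619377676645 q [-0.4639 -0.2321  1.5462  0.0095  1.8317  0.5425]
tcp_pos: [0.4469, -0.1816, 0.2091]
ee_rot: [[0.014, 0.844, 0.537], [0.004, 0.537, -0.844], [-1.0, 0.014, 0.005]]
t 15.3167 tcp [ 0.4459 -0.1811  0.2074] H(mm) [-180.8302 -286.6544  207.4356] jaw yaw rel H -64.7044432607073 tiltx [0.0096 0.0057] F [0.2469 0.6641 1.4426] M [-0.0123 -0.0563  0.0124] open 0.08556314566747768 q [-0.4627 -0.2408  1.6273  0.0095  1.749   0.543 ]
```

```bash

python3 -m inch '[[-1,1,0.15,-0.05,0],[-1,1,0.15,0,0]]' | sed -n 2,3p; python3 settle.py 3
python3 -m inch '[[-1,0.8,0,0,0]]' | sed -n 2,3p; python3 settle.py 3 1
python3 - <<'E'
from h import *
W=shot('wrist','w6')
E
```

```text
tcp_pos: [0.4558, -0.1777, 0.1685]
ee_rot: [[0.024, 0.844, 0.536], [-0.002, 0.536, -0.844], [-1.0, 0.019, 0.014]]
tcp_pos: [0.4573, -0.1783, 0.1531]
ee_rot: [[0.027, 0.843, 0.537], [-0.003, 0.537, -0.843], [-1.0, 0.021, 0.018]]
t 15.8667 tcp [ 0.455  -0.1773  0.1479] H(mm) [-171.2974 -284.0096  147.8725] jaw yaw rel H -64.7135020644054 tiltx [0.0193 0.0006] F [0.0309 0.6844 0.5916] M [-0.0247  0.0384  0.0285] open 0.08559155743139343 q [-0.447  -0.224   1.7183  0.0088  1.6301  0.5577]
```

View pics/w6.png

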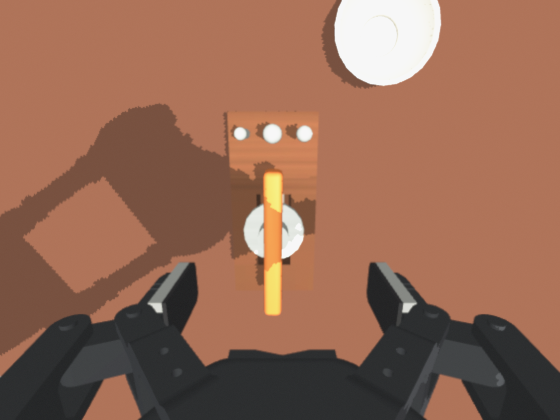

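```bash
cat > off.py <<'E'
from h import *
import sys
np.set_printoptions(precision=4,suppress=True)
v=[float(k) for k in sys.argv[1:]]
W=shot('wrist');s=env.sense();R=np.array(s['ee_rot'])
a=atz(W,v[:2],.096);b=atz(W,v[2:],.096);m=(a+b)/2
print(m,np.linalg.norm(b-a),np.degrees(np.arctan2(*(a-b)[1::-1])),s['tcp_pos']);m[2]=.09
print('tool units',R.T@(m-s['tcp_pos'])/.025)
E
python3 off.py 273 172 273 315
```

```text
[ 0.4512 -0.1742  0.096 ] 0.09926993358000138 31.99253443429087 [ 0.4555 -0.1775  0.1487]
tool units [ 2.3424 -0.1157 -0.2311]
```

```bash

python3 -m inch '[[-1,0.6,-0.05,-0.12,0]]' | sed -n 2,3p; python3 settle.py 3
python3 -m inch '[[-1,0.6,-0.05,-0.08,0]]' | sed -n 2,3p; python3 settle.py 3
python3 -m inch '[[-1,0.5,0,0,0]]' | sed -n 2,3p; python3 settle.py 3 1
```

```text
tcp_pos: [0.455, -0.1767, 0.1382]
ee_rot: [[0.028, 0.843, 0.536], [-0.003, 0.537, -0.844], [-1.0, 0.021, 0.018]]
tcp_pos: [0.453, -0.1755, 0.1233]
ee_rot: [[0.027, 0.843, 0.537], [-0.003, 0.537, -0.844], [-1.0, 0.021, 0.017]]
tcp_pos: [0.4527, -0.1753, 0.11]
ee_rot: [[0.025, 0.843, 0.537], [-0.002, 0.537, -0.844], [-1.0, 0.02, 0.015]]
t 16.6667 tcp [ 0.4508 -0.1744  0.106 ] H(mm) [-175.1186 -280.5748  105.9771] jaw yaw rel H -64.71723465127171 tiltx [0.0184 0.001 ] F [0.5726 0.7061 0.4462] M [-0.0324  0.0057  0.0026] open 0.08525667751275275 q [-0.4453 -0.2214  1.7908  0.0088  1.5561  0.5588]
```

```bash

python3 -m inch '[[-1,0.6,0,0,0]]' | sed -n 2,3p; python3 settle.py 4 1
python3 -m inch '[[0.3,0,0,0,0],[0.6,0,0,0,0],[0.8,0,0,0,0],[1,0,0,0,0],[1,0,0,0,0]]'; python3 settle.py 2 1
```

```text
tcp_pos: [0.4527, -0.1751, 0.0942]
ee_rot: [[0.023, 0.843, 0.537], [-0.001, 0.537, -0.844], [-1.0, 0.019, 0.014]]
t 16.95 tcp [ 0.4509 -0.1743  0.091 ] H(mm) [-175.0241 -280.4899   91.0067] jaw yaw rel H -64.71710695210926 tiltx [0.0176 0.0014] F [-1.0386  0.7993  0.2324] M [-0.0557 -0.011  -0.0001] open 0.08530688412080774 q [-0.445  -0.2125  1.81    0.0088  1.5289  0.5588]
time_s: 17.37
tcp_pos: [0.4521, -0.1748, 0.0944]
ee_rot: [[0.021, 0.844, 0.537], [-0.0, 0.537, -0.844], [-1.0, 0.018, 0.012]]
ft_force: [-1.4, 1.2, 2.0]
opening: 0.0258
t 17.4667 tcp [ 0.4521 -0.1746  0.0949] H(mm) [-173.9059 -280.9931   94.8529] jaw yaw rel H -64.71029964425104 tiltx [0.0213 0.    ] F [-2.427   1.839   6.0226] M [ 0.3542  0.4165 -0.0243] open 0.017338021127007996 q [-0.4449 -0.2148  1.805   0.0092  1.5321  0.5589]
```

```bash

python3 -m inch '[[0.3,0.2,0,0,0],[0.3,0.1,0,0,0],[1,0.05,0,0,0],[1,0.05,0,0,0]]'; python3 settle.py 3 1; python3 -m inch '[[1,0,0,0,0]]';python3 settle.py 3 1
```

```text
time_s: 17.8
tcp_pos: [0.4526, -0.1744, 0.0871]
ee_rot: [[0.023, 0.843, 0.537], [-0.0, 0.537, -0.844], [-1.0, 0.019, 0.012]]
ft_force: [-6.9, 1.7, 16.6]
opening: 0.019
t 17.95 tcp [ 0.4525 -0.1745  0.0872] H(mm) [-173.4253 -280.8873   87.1796] jaw yaw rel H -64.69897425362987 tiltx [ 0.0228 -0.0002] F [-5.5084  2.399   9.7107] M [0.4488 0.8743 0.0229] open 0.018896799817392045 q [-0.4444 -0.2106  1.8153  0.0096  1.5162  0.5589]
time_s: 18.03
tcp_pos: [0.4524, -0.1744, 0.0873]
ee_rot: [[0.023, 0.843, 0.537], [-0.0, 0.537, -0.844], [-1.0, 0.019, 0.012]]
ft_force: [-0.7, -0.0, -2.4]
opening: 0.0193
t 18.1833 tcp [ 0.4524 -0.1744  0.0873] H(mm) [-173.5245 -280.8226   87.2524] jaw yaw rel H -64.69878170006457 tiltx [ 0.0225 -0.0001] F [-1.9389  0.8353  3.7096] M [0.169  0.326  0.0297] open 0.019337412773856446 q [-0.4444 -0.2107  1.8153  0.0096  1.5167  0.5589]
```

```bash
python3 - <<'E'
from h import *
W=shot('wrist','w7');S=shot('scene','s7')
a=cv2.resize(W['frame'][170:420,160:400,::-1],(480,500),interpolation=2)
b=cv2.resize(S['frame'][220:300,105:175,::-1],(320,366),interpolation=2)
o=np.zeros((500,800,3),np.uint8);o[:,:480]=a;o[:366,480:]=b;cv2.imwrite('pics/z9.png',o)
E
```

```text
(no output)
```

View pics/z9.png

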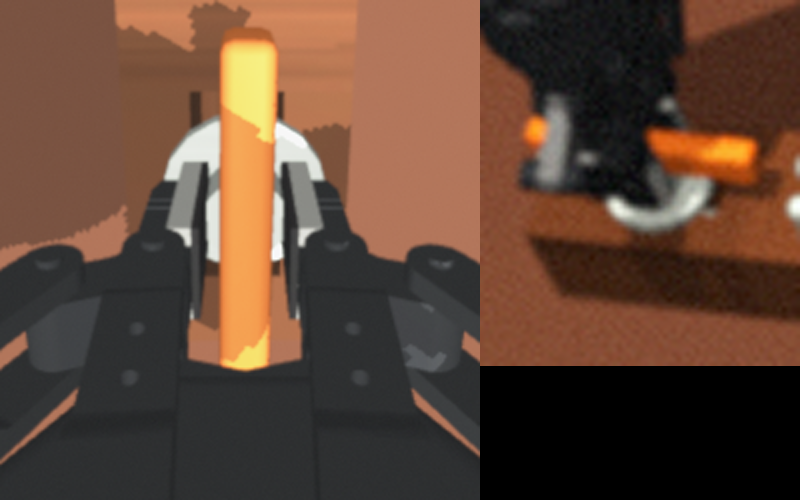

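```bash

python3 -m inch '[[0.3,0,0,0,0],[0.3,-0.35,0,0,0]]'; python3 settle.py 3 1
```

```text
time_s: 18.45
tcp_pos: [0.4514, -0.1741, 0.0935]
ee_rot: [[0.019, 0.843, 0.537], [0.001, 0.537, -0.844], [-1.0, 0.017, 0.009]]
ft_force: [0.5, -0.6, -0.8]
opening: 0.0297
t 18.6 tcp [ 0.4528 -0.1747  0.0964] H(mm) [-173.2312 -281.1813   96.4416] jaw yaw rel H -64.70262470039822 tiltx [ 0.024  -0.0009] F [-0.8524  0.1523  0.3145] M [0.002  0.0456 0.0737] open 0.030202210442967763 q [-0.4447 -0.2163  1.8035  0.0095  1.5323  0.5589]
```

```bash

python3 -m inch '[[0.3,-0.12,0,0,0]]'; python3 settle.py 2; python3 -m inch '[[1,0,0,0,0]]'; python3 settle.py 6 1
```

```text
time_s: 18.68
tcp_pos: [0.4525, -0.1747, 0.099]
ee_rot: [[0.023, 0.843, 0.537], [-0.001, 0.537, -0.844], [-1.0, 0.019, 0.013]]
ft_force: [-0.5, 0.1, -0.5]
opening: 0.0298
time_s: 18.87
tcp_pos: [0.4531, -0.1749, 0.1002]
ee_rot: [[0.025, 0.843, 0.537], [-0.002, 0.537, -0.844], [-1.0, 0.02, 0.015]]
ft_force: [0.6, 0.3, -0.2]
opening: 0.0191
t 19.1667 tcp [ 0.4527 -0.1744  0.1003] H(mm) [-173.2244 -280.8482  100.2868] jaw yaw rel H -64.69030395067354 tiltx [ 0.0243 -0.0003] F [-4.1782  4.3682  4.6249] M [ 0.7675  0.6885 -0.0072] open 0.010545150043964979 q [-0.4445 -0.2188  1.7988  0.0101  1.5396  0.5589]
```

```bash

python3 -m inch '[[1,-0.4,0,0,0],[1,-0.6,0,0,0]]'; python3 -m inch '[[1,-1,0,0,0],[1,-1,0,0,0],[1,-1,0,0,0],[1,-1,0,0,0]]'; python3 settle.py 3 1
python3 - <<'E'
from h import *
W=shot('wrist','w8');S=shot('scene','s8');T=shot('side','d8')
o=np.zeros((500,800,3),np.uint8);o[:420,:560]=W['frame'][:,:,::-1]
o[:240,560:]=S['frame'][140:260,90:210,::-1].repeat(2,0).repeat(2,1);o[240:480,560:]=T['frame'][60:180,310:430,::-1].repeat(2,0).repeat(2,1)
cv2.imwrite('pics/z10.png',o)
E
```

```text
time_s: 19.33
tcp_pos: [0.4503, -0.1738, 0.1214]
ee_rot: [[0.017, 0.843, 0.537], [0.002, 0.537, -0.843], [-1.0, 0.016, 0.008]]
ft_force: [-1.2, -0.5, -2.6]
opening: 0.0104
time_s: 19.67
tcp_pos: [0.4464, -0.1741, 0.2191]
ee_rot: [[0.007, 0.844, 0.537], [0.004, 0.537, -0.844], [-1.0, 0.008, 0.0]]
ft_force: [0.6, 0.3, -2.1]
opening: 0.0105
t 19.8167 tcp [ 0.4475 -0.1745  0.2206] H(mm) [-178.4009 -280.3242  220.5805] jaw yaw rel H -64.72936331351721 tiltx [0.0121 0.0022] F [-0.0419 -0.9558 -3.7408] M [ 0.0371 -0.0026  0.0346] open 0.01028652647594975 q [-0.4475 -0.2458  1.6084  0.0074  1.769   0.5584]
```

View pics/z10.png

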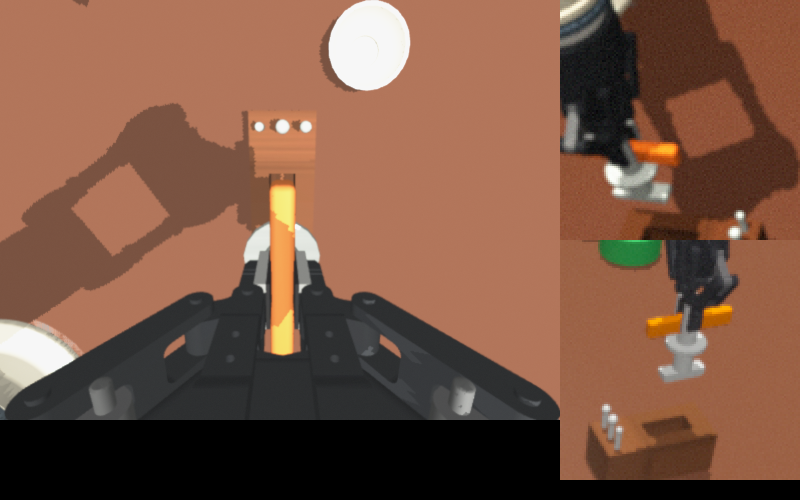

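```bash
python3 - <<'E'
from h import *
im=cv2.imread('pics/w8.png');cv2.imwrite('pics/z11.png',cv2.resize(im[160:370,230:340],(440,840),interpolation=2)[:600])
E
```

```text
(no output)
```

View pics/z11.png

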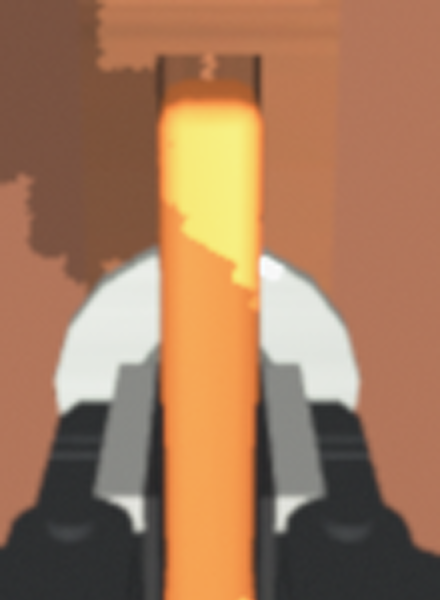

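```bash
python3 - <<'E'
from h import *
np.set_printoptions(precision=2,suppress=True)
W=shot('wrist');s=env.sense();R=np.array(s['ee_rot']);t=np.array(s['tcp_pos'])
def tool(uv,depth):
    o,d=ray(W,uv);o=R.T@(o-t);d=R.T@d
    return 1000*(o+d*(depth-o[0])/d[0])
for d in(.003,.0043,.006): print('bar end',tool((270.5,185.7),d),tool((295.5,185.7),d))
for uv in((243.75,256),(320,256)): print('fl',tool(uv,.038))
# predicted flange circle for centre y0
import itertools
for y0 in(-4,-2,0,2):
  X=[t+R@np.array([.038,y0/1000+.023*np.sin(a),.023*np.cos(a)]) for a in np.linspace(0,np.pi,37)]
  u=proj(W,X); i=u[:,0].argmin();j=u[:,0].argmax();print(y0,u[i],u[j],'top?',u[:,1].min())
E
```

```text
bar end [ 3.   48.41 -4.59] [ 3.   48.42  6.31]
bar end [ 4.3  48.16 -4.64] [ 4.3  48.16  6.37]
bar end [ 6.   47.83 -4.71] [ 6.   47.83  6.46]
fl [ 38.    -1.27 -22.55]
fl [38.   -1.27 23.26]
-4 [243.17 260.14] [319.39 260.15] top? 224.00879602498173
-2 [243.04 257.11] [319.51 257.12] top? 220.73223964961804
0 [242.91 254.05] [319.64 254.06] top? 217.4333935776498
2 [242.79 250.98] [319.76 250.99] top? 214.11205108116155
```

```bash

python3 -m inch '[[1,-0.3,0,0,1],[1,0,0,0,1],[1,0,0,0,1],[1,0,0,0,1],[1,0,0,0,0.2]]'; python3 settle.py 2 1
python3 -m inch '[[1,0,0.55,-0.85,0],[1,0,0.55,-0.85,0],[1,0,0.55,-0.85,0],[1,0,0.55,-0.85,0],[1,0,0.55,-0.85,0],[1,0,0.55,-0.85,0],[1,0,0.55,-0.85,0],[1,0,0.55,-0.85,0],[1,0,0.55,-0.85,0]]'; python3 settle.py 3 1
```

```text
time_s: 20.43
tcp_pos: [0.4436, -0.1727, 0.2141]
ee_rot: [[-0.009, 0.994, 0.106], [0.012, 0.106, -0.994], [-1.0, -0.008, -0.013]]
ft_force: [-0.7, -0.9, -3.4]
opening: 0.0106
t 20.5333 tcp [ 0.4435 -0.1726  0.2139] H(mm) [-182.1752 -277.9271  213.9411] jaw yaw rel H -90.77991306373082 tiltx [-0.0093  0.0123] F [ 0.2709 -0.6324 -3.4265] M [-0.0123 -0.02   -0.0032] open 0.010840937809501707 q [-0.4474 -0.2379  1.6135  0.0072  1.7797  1.0131]
time_s: 21.28
tcp_pos: [0.5446, 0.0358, 0.2048]
ee_rot: [[-0.023, 0.993, 0.115], [0.011, 0.116, -0.993], [-1.0, -0.021, -0.014]]
ft_force: [0.8, -0.1, -3.5]
opening: 0.0104
t 21.4333 tcp [0.5444 0.036  0.2043] H(mm) [-56.0193 -83.5178 204.3213] jaw yaw rel H -90.41121518284801 tiltx [-0.024   0.0114] F [-1.625  -0.3511 -3.4575] M [0.0152 0.0054 0.0178] open 0.010660587872559784 q [-0.0029 -0.04    1.4506  0.0116  1.755   1.4516]
```

```bash

python3 -m inch '[[1,-1,0,-0.5,0]]' >/dev/null; python3 settle.py 3 1
python3 -m inch '[[1,-1,0.5,-0.5,0]]'>/dev/null; python3 settle.py 3 1
```

```text
t 21.6667 tcp [0.544  0.0478 0.2311] H(mm) [-54.8881 -71.8352 231.1218] jaw yaw rel H -90.35872259110072 tiltx [-0.0204  0.0111] F [ 0.6415  0.0713 -3.6744] M [ 0.0173 -0.0787 -0.0087] open 0.010330190177394453 q [ 0.0186 -0.0409  1.4041  0.0118  1.7985  1.4727]
t 21.9 tcp [0.5561 0.0607 0.2569] H(mm) [-41.3352 -60.5328 256.9382] jaw yaw rel H -90.35616223035254 tiltx [-0.0176  0.0107] F [-0.4506  0.9327 -3.4705] M [-0.0282 -0.0293 -0.0096] open 0.010672190924047415 q [ 0.0413 -0.0039  1.322   0.0119  1.8406  1.496 ]
```

```bash

python3 -m inch '[[1,0,0.55,-0.8,0],[1,0,0.55,-0.8,0],[1,0,0.5,-0.6,0]]' >/dev/null; python3 settle.py 3 1
python3 -m inch '[[1,1,0,0,0],[1,1,0,0,0]]' >/dev/null; python3 settle.py 3 1
```

```text
t 22.3 tcp [0.5888 0.1146 0.2543] H(mm) [ -2.0697 -11.1752 254.2606] jaw yaw rel H -90.68810551389058 tiltx [-0.0195  0.0065] F [-0.2524  0.1212 -2.9292] M [-0.078   0.0064 -0.023 ] open 0.010639395900774246 q [0.1307 0.1065 1.2127 0.0093 1.8409 1.5905]
t 22.6167 tcp [0.5881 0.1125 0.2069] H(mm) [ -3.0145 -13.1084 206.8524] jaw yaw rel H -90.768155608558 tiltx [-0.0154  0.0057] F [ 0.0215 -0.0744 -2.1988] M [-0.0177 -0.0274  0.0848] open 0.01039912259561094 q [0.1282 0.0955 1.3081 0.0077 1.7526 1.5884]
```

```bash

python3 -m inch '[[1,0,0.1,-0.3,-0.12],[1,0,0.08,-0.2,0]]' >/dev/null; python3 settle.py 3 1
python3 - <<'E'
from h import *
W=shot('wrist','w12');S=shot('scene','s12');T=shot('side','d12')
cv2.imwrite('pics/z12.png',np.hstack([cv2.resize(S['frame'][130:250,235:335,::-1],(400,480),interpolation=2),cv2.resize(T['frame'][150:270,230:330,::-1],(400,480),interpolation=2)]))
cv2.imwrite('pics/z13.png',cv2.resize(W['frame'][140:420,130:430,::-1],(600,560),interpolation=2))
E
```

```text
t 22.9333 tcp [0.5918 0.1243 0.2101] H(mm) [  2.0296  -1.918  210.1156] jaw yaw rel H -90.11764504188609 tiltx [-0.0115  0.0052] F [ 0.5545 -0.1469 -2.9891] M [-0.023  -0.0033  0.01  ] open 0.010578779342842983 q [0.1471 0.1079 1.2891 0.007  1.7553 1.5958]
```

View pics/z12.png

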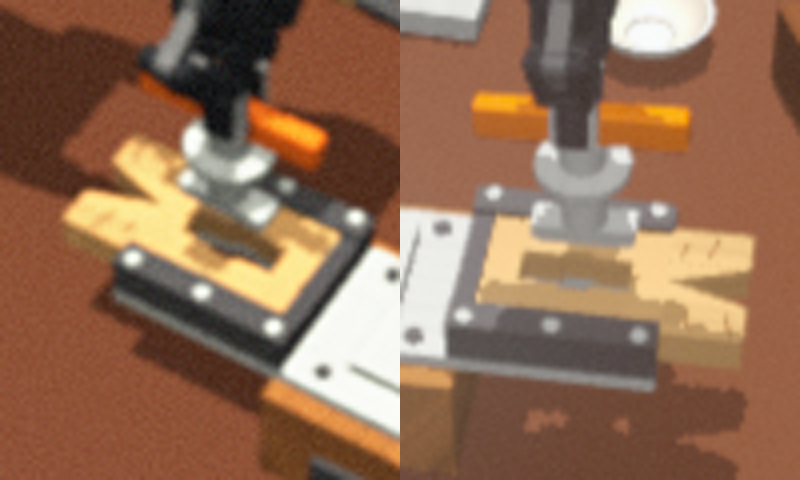

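View pics/z13.png

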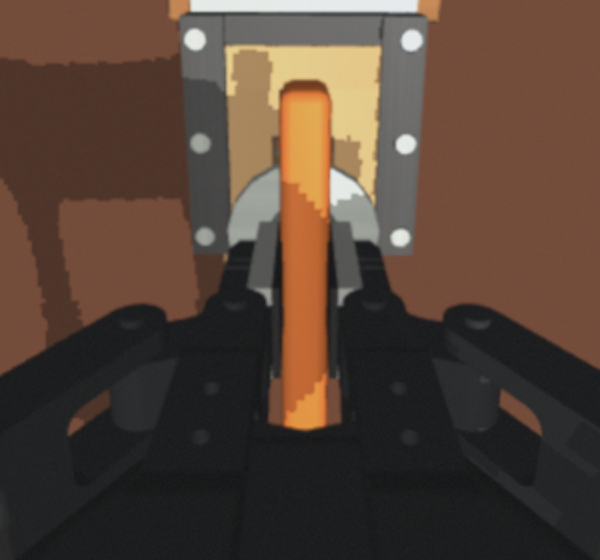

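```bash
python3 - <<'E'
from h import *
S=cv2.imread('pics/s12.png');T=cv2.imread('pics/d12.png')
cv2.imwrite('pics/z14.png',cv2.resize(S[150:205,270:320],(545,600),interpolation=2))
cv2.imwrite('pics/z15.png',cv2.resize(T[165:225,250:300],(600,720),interpolation=2)[:600])
E
```

```text
(no output)
```

View pics/z14.png

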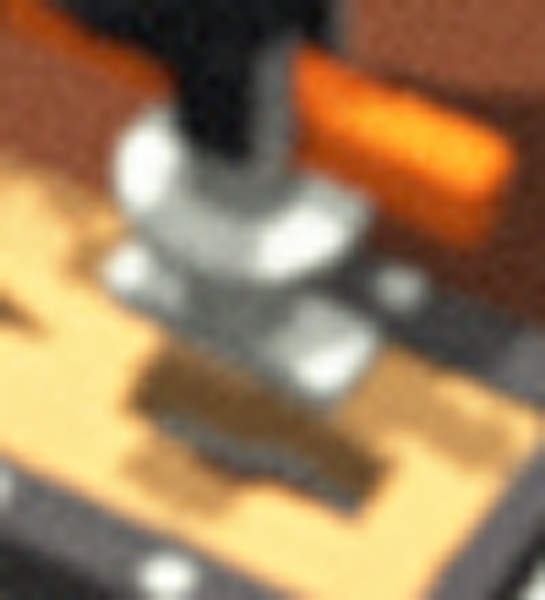

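View pics/z15.png

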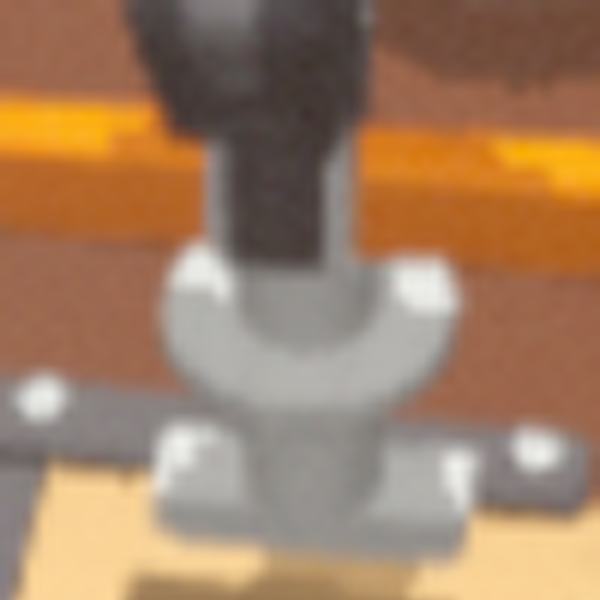

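```bash
cat > ov.py <<'E'
from h import *
import sys
np.set_printoptions(precision=2,suppress=True)
def ov(name,S,T,H=(.5895,.1259,.1253),k0=(.044,-.0015,.0007),slot=True):
    s=env.sense();R=np.array(s['ee_rot']);t=np.array(s['tcp_pos'])
    x,y,a=H;c,sn=np.cos(a),np.sin(a);RH=np.array([[c,-sn,0],[sn,c,0],[0,0,1]])
    def Hw(P): return np.array(P)/1000@RH.T+[x,y,0]
    sl=Hw([(-27.5,-10,98),(-7.5,-10,98),(-7.5,-13,98),(7.5,-13,98),(7.5,-10,98),(27.5,-10,98),(27.5,10,98),(7.5,10,98),(7.5,13,98),(-7.5,13,98),(-7.5,10,98),(-27.5,10,98)])
    # key in tool frame: key x=tool y, key up=-tool x ; origin k0
    def K(P): P=np.array(P)/1000; return t+(np.array(k0)+np.c_[-P[:,2],P[:,0],-P[:,1]])@R.T
    bx=lambda z:K([(-25,-8,z),(25,-8,z),(25,8,z),(-25,8,z)])
    fl=lambda z:K([(23*np.cos(q),23*np.sin(q),z) for q in np.linspace(0,6.28,40)])
    br=lambda z:K([(-50,-6,z),(50,-6,z),(50,6,z),(-50,6,z)])
    polys=[(sl,(0,255,0)),(bx(-31),(255,0,0)),(bx(-39),(255,0,0)),(fl(6),(255,0,255)),(fl(0),(255,0,255)),(br(40),(255,255,0)),(br(20),(255,255,0))]
    out=[]
    ctr=t+R@np.array([.06,0,0])
    for p in(S,T):
        u0=proj(p,ctr)[0].astype(int)-[25,30]; f=10
        im=p['frame'][u0[1]:u0[1]+60,u0[0]:u0[0]+50,::-1]
        im=cv2.resize(im,(400,480),interpolation=2)
        for X,col in polys:
            u=(proj(p,X)-u0+.5)*8
            cv2.polylines(im,[u.astype(np.int32).reshape(-1,1,2)],True,col,1)
        out.append(im)
    cv2.imwrite(f'pics/{name}.png',np.hstack(out))
if __name__=='__main__':
    ov(sys.argv[1],shot('scene'),shot('side'))
E
python3 ov.py z16
```

```text
(no output)
```

View pics/z16.png

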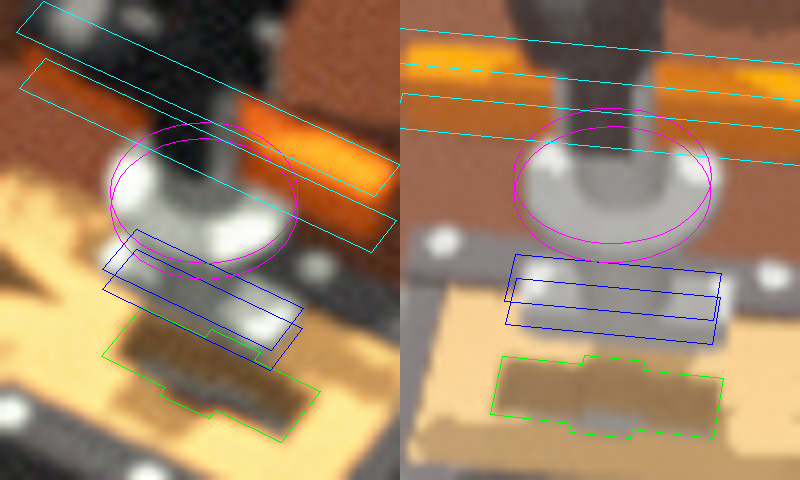

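```bash
cat > cmp.py <<'E'
from h import *
np.set_printoptions(precision=1,suppress=True)
S=shot('scene');T=shot('side')
s=env.sense();R=np.array(s['ee_rot']);t=np.array(s['tcp_pos']);k0=np.array((.044,-.0015,.0007))
def K(P): P=np.array(P)/1000; return t+(k0+np.c_[-P[:,2],P[:,0],-P[:,1]])@R.T
x,y,a=.5895,.1259,.1253
print('slot ctr S,T',proj(S,(x,y,.098)),proj(T,(x,y,.098)))
for p,o,f in((S,(270,150),10.909),(T,(250,165),12)):
    B=[(sx*25,sy*8,z) for z in(-31,-39) for sx in(-1,1) for sy in(-1,1)]+[(sx*22.5,sy*6,-43) for sx in(-1,1) for sy in(-1,1)]
    u=(proj(p,K(B))-o+.5)*f
    print('head hull: left',u[u[:,0].argmin()],'right',u[u[:,0].argmax()],'bottom',u[u[:,1].argmax()])
    F=[(23*np.cos(q),23*np.sin(q),z) for q in np.linspace(0,6.28,60) for z in (0,6)]
    u=(proj(p,K(F))-o+.5)*f; print('flange l',u[:,0].min(),'r',u[:,0].max(),'bottom',u[:,1].max())
    # sensitivities px(zoom) per mm
    e=[(proj(p,t+d)-proj(p,t))[0]*f for d in np.eye(3)*.001]; print('per mm x,y,z',e)
E
python3 cmp.py
```

```text
slot ctr S,T [[292.8 189.2]] [[273.4 217.1]]
head hull: left [106.6 291.9] right [381.  345.2] bottom [328.9 430.4]
flange l 117.77037392535269 r 373.1258679039385 bottom 305.08498620800844
per mm x,y,z [array([4.5, 2.6]), array([ 3.6, -3.2]), array([ 0., -4.])]
head hull: left [134.1 488.8] right [458.4 447.8] bottom [431.5 560.6]
flange l 146.9000691788019 r 443.28529446198104 bottom 430.45443332603793
per mm x,y,z [array([-6.4, -1.2]), array([-1.7,  4.3]), array([ 0., -5.])]
```

```bash

python3 -m inch '[[1,0.35,0.06,-0.05,0],[1,0.35,0.05,-0.05,0]]' ; python3 settle.py 3 1; python3 cmp.py
python3 - <<'E'
from h import *
S=shot('scene','s17')['frame'][:,:,::-1];T=shot('side','d17')['frame'][:,:,::-1]
cv2.imwrite('pics/z17.png',cv2.resize(S[150:205,270:320],(545,600),interpolation=2))
cv2.imwrite('pics/z18.png',cv2.resize(T[175:225,250:300],(600,600),interpolation=2)[:600])
E
```

```text
time_s: 23.45
tcp_pos: [0.5943, 0.1266, 0.1924]
ee_rot: [[-0.01, 0.993, 0.122], [0.005, 0.122, -0.993], [-1.0, -0.009, -0.007]]
ft_force: [0.8, -0.1, -4.8]
opening: 0.0102
t 23.6 tcp [0.5936 0.1266 0.1911] H(mm) [  4.104    0.166  191.1065] jaw yaw rel H -90.16580943367448 tiltx [-0.0133  0.0048] F [ 0.2898 -0.4775 -2.3539] M [-0.0006  0.0144 -0.0118] open 0.01067475024535952 q [0.1505 0.1162 1.3137 0.0069 1.7241 1.5998]
slot ctr S,T [[292.8 189.2]] [[273.4 217.1]]
head hull: left [129.9 346. ] right [400.9 398.6] bottom [349.6 482.6]
flange l 141.27439663589564 r 393.2350015738195 bottom 360.8394543930975
per mm x,y,z [array([4.4, 2.6]), array([ 3.5, -3.2]), array([ 0. , -3.9])]
head hull: left [112.7 566.5] right [433.8 526. ] bottom [406.9 637.8]
flange l 125.5531925920045 r 418.7892418229544 bottom 512.2873307255018
per mm x,y,z [array([-6.3, -1.2]), array([-1.7,  4.3]), array([ 0. , -4.8])]
```

View pics/z17.png

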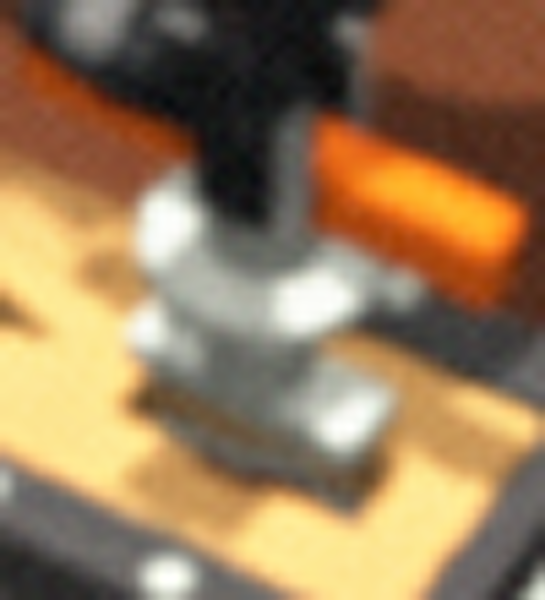

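View pics/z18.png

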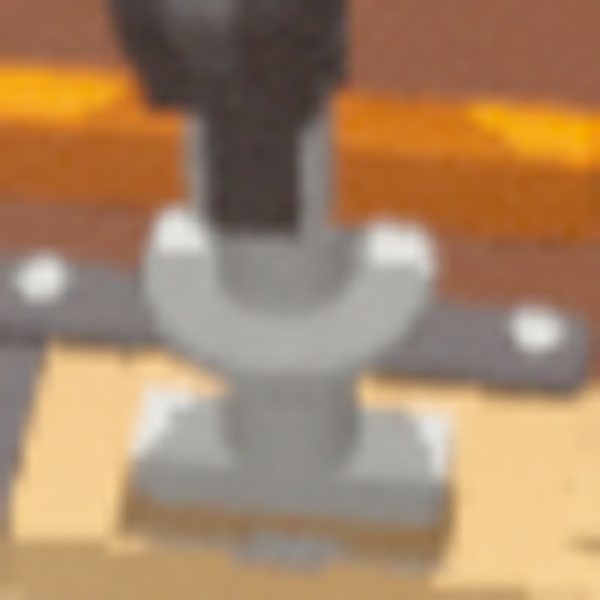

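```bash
python3 - <<'E'
from h import *
W=shot('wrist','w19')
cv2.imwrite('pics/z19.png',cv2.resize(W['frame'][140:290,190:370,::-1],(720,600),interpolation=2))
E
```

```text
(no output)
```

View pics/z19.png

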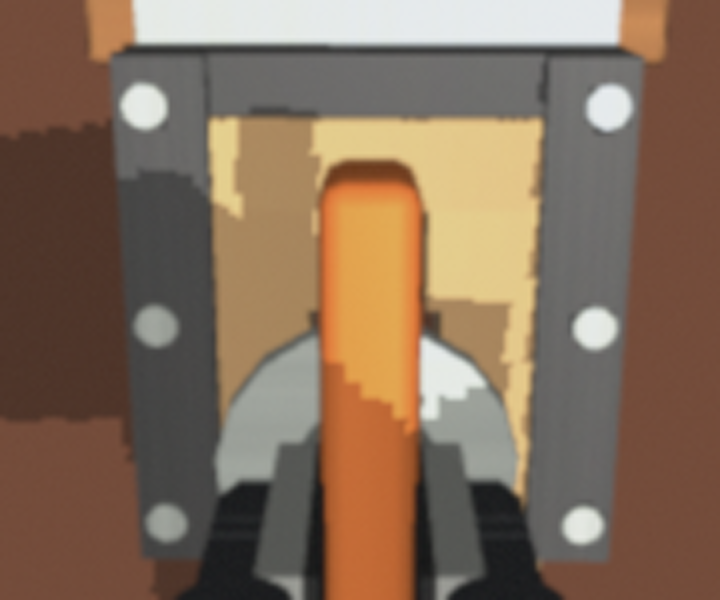

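```bash
python3 - <<'E'
from h import *
np.set_printoptions(precision=2,suppress=True)
W=shot('wrist');s=env.sense();R=np.array(s['ee_rot']);t=np.array(s['tcp_pos'])
x,y,a=.5895,.1259,.1253;c,sn=np.cos(a),np.sin(a);RH=np.array([[c,-sn,0],[sn,c,0],[0,0,1]])
Z=lambda u,v:((u+.5)/4-.5+190,(v+.5)/4-.5+140)
def H(u,v,z): X=atz(W,Z(u,v),z); return 1000*RH.T@(X-[x,y,0])
for q in((144,105),(610,106),(155.5,327),(595,328),(166.5,523),(582,525)): print('bolt',H(*q,.104))
for q in((208,118),(545,118),(112,58),(642,58)): print('lip',H(*q,.102))
for q in((312,315),(438,315)): print('slot',H(*q,.098))
zt=t[2]
for q in((215,465),(518,465)): print('flange',H(*q,zt-.038))
for q in((321,200),(420,200)): print('bar',H(*q,zt-.0043))
print('tcp',1000*RH.T@(t-[x,y,0]), 'x axis H',RH.T@R[:,0],'E',np.array(W['extrinsics'])[2,:3])
E
```

```text
bolt [ 50.21  41.26 104.  ]
bolt [ 49.87 -42.96 104.  ]
bolt [  7.82  41.59 104.  ]
bolt [  7.59 -42.53 104.  ]
bolt [-34.01  41.76 104.  ]
bolt [-34.36 -42.18 104.  ]
lip [ 47.54  30.06 102.  ]
lip [ 47.43 -31.61 102.  ]
lip [ 58.42  46.95 102.  ]
lip [ 58.2  -48.62 102.  ]
slot [ 8.27 11.9  98.  ]
slot [  8.26 -12.82  98.  ]
flange [  3.3   23.41 155.39]
flange [  3.33 -22.06 155.39]
bar [ 51.3    5.15 189.09]
bar [ 51.29  -5.75 189.09]
tcp [  4.78   0.03 193.39] x axis H [-0.01  0.01 -1.  ] E [-0.29 -0.03 -0.96]
```

```bash

python3 -m inch '[[1,0.3,-0.02,0.03,0]]'|tail -2 ; python3 settle.py 2 1; python3 -m inch '[[1,0.25,0,0,0]]'|tail -2 ; python3 settle.py 2 1
```

```text
ft_force: [0.2, -0.7, -2.9]
opening: 0.0103
t 24.0833 tcp [0.5933 0.1256 0.1845] H(mm) [  3.7659  -0.7935 184.5465] jaw yaw rel H -90.18221408254817 tiltx [-0.0114  0.005 ] F [-0.2636 -0.1773 -4.0881] M [-0.0089  0.0037  0.0182] open 0.010614345960264374 q [0.149  0.1141 1.3275 0.0067 1.7105 1.5985]
ft_force: [-0.0, -1.1, -1.8]
opening: 0.0104
t 24.2667 tcp [0.5929 0.1255 0.1766] H(mm) [  3.3319  -0.7836 176.6026] jaw yaw rel H -90.1877052445617 tiltx [-0.0132  0.0048] F [ 0.3243 -0.3163 -4.552 ] M [ 0.0177 -0.2166  0.0576] open 0.010463617736603523 q [0.149  0.1156 1.3399 0.0067 1.6984 1.5986]
```

```bash
python3 - <<'E'
from h import *
W=shot('wrist','w20')['frame'][:,:,::-1];S=shot('scene','s20')['frame'][:,:,::-1];T=shot('side','d20')['frame'][:,:,::-1]
cv2.imwrite('pics/z20.png',np.hstack([cv2.resize(S[160:205,270:320],(400,360),interpolation=2),cv2.resize(T[180:225,250:300],(400,360),interpolation=2)]))
E
python3 st.py
```

```text
t 24.4167 tcp [0.5931 0.1256 0.1781] H(mm) [  3.5792  -0.7333 178.1001] jaw yaw rel H -90.18305237050106 tiltx [-0.0119  0.005 ] F [ 0.0667 -0.9479 -3.4687] M [-0.0271  0.0017 -0.0009] open 0.010592889951289253 q [0.149  0.1149 1.3381 0.0068 1.6997 1.5985]
```

View pics/z20.png

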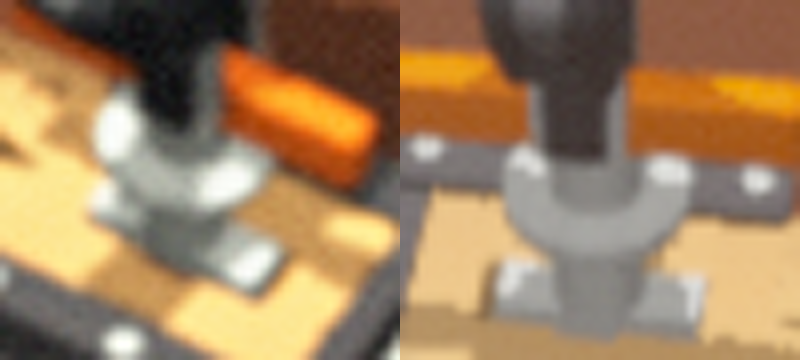

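```bash

python3 -m inch '[[1,0.3,0,0,0]]'|tail -2 ; python3 settle.py 2 1; python3 -m inch '[[1,0.25,0,0,0]]'|tail -2 ; python3 settle.py 2 1
```

```text
ft_force: [0.6, 0.2, -2.2]
opening: 0.0103
t 24.6 tcp [0.5928 0.1256 0.1693] H(mm) [  3.2751  -0.7493 169.2716] jaw yaw rel H -90.1858719910762 tiltx [-0.0131  0.0047] F [ 1.366   0.4256 -4.6705] M [-0.015  -0.2971 -0.0094] open 0.010694240179877624 q [0.1491 0.1166 1.3519 0.0066 1.6854 1.5986]
ft_force: [0.8, -0.0, -2.7]
opening: 0.011
t 24.7833 tcp [0.5927 0.1255 0.1617] H(mm) [  3.159   -0.8131 161.6897] jaw yaw rel H -90.19036502696683 tiltx [-0.0137  0.0044] F [ 1.7182 -0.1556 -5.5492] M [-0.056  -0.493   0.0044] open 0.010401217009513075 q [0.1491 0.1184 1.3633 0.0064 1.6728 1.5985]
```

```bash

python3 -m inch '[[1,0.2,0.06,0,0]]'|tail -2 ; python3 settle.py 2 1; python3 -m inch '[[1,0.2,0.03,0,0]]'|tail -2 ; python3 settle.py 2 1
```

```text
ft_force: [-0.1, 0.3, -2.4]
opening: 0.0104
t 24.9667 tcp [0.5936 0.1257 0.1551] H(mm) [  4.0713  -0.7531 155.1351] jaw yaw rel H -90.1919662754235 tiltx [-0.0162  0.0041] F [ 0.2006 -0.5105 -3.2661] M [-0.0083  0.0251 -0.0137] open 0.010499392514208476 q [0.1491 0.1245 1.3683 0.0065 1.6642 1.5985]
ft_force: [0.1, -0.7, -3.0]
opening: 0.0106
t 25.15 tcp [0.5938 0.1257 0.1486] H(mm) [  4.2214  -0.7434 148.6103] jaw yaw rel H -90.1923868055196 tiltx [-0.0186  0.0038] F [-0.1536 -0.5884 -3.8509] M [ 0.0058 -0.0697  0.0177] open 0.01045433883877314 q [0.1491 0.1287 1.3754 0.0066 1.6553 1.5984]
```

```bash

python3 -m inch '[[1,0.12,0.02,0,0],[1,0.12,0.02,0,0]]'|tail -2 ; python3 settle.py 2 1; python3 -m inch '[[1,0.1,0.01,0,0]]'|tail -2 ; python3 settle.py 2 1
```

```text
ft_force: [-4.2, 0.7, 11.8]
opening: 0.0101
t 25.4167 tcp [0.5949 0.126  0.1432] H(mm) [  5.3582  -0.6015 143.1986] jaw yaw rel H -90.18467481068195 tiltx [-0.0175  0.004 ] F [-0.2951  0.4301 -2.9314] M [ 0.0151  0.0082 -0.0216] open 0.01040186184968167 q [0.1493 0.1325 1.3809 0.0066 1.645  1.5984]
ft_force: [-8.2, -0.6, 15.6]
opening: 0.0104
t 25.6 tcp [0.5951 0.1261 0.1428] H(mm) [  5.5386  -0.5331 142.8031] jaw yaw rel H -90.17999168597761 tiltx [-0.0163  0.0042] F [-5.1983 -0.4928  6.2573] M [-0.2032  0.7128 -0.0813] open 0.010807147655661152 q [0.1494 0.132  1.3821 0.0066 1.6429 1.5984]
```

```bash
python3 -m inch '[[1,0.02,-0.05,0,0]]'|tail -2 ; python3 settle.py 2 1; python3 - <<'E'
from h import *
W=shot('wrist','w21')['frame'][:,:,::-1];S=shot('scene','s21')['frame'][:,:,::-1];T=shot('side','d21')['frame'][:,:,::-1]
cv2.imwrite('pics/z21.png',np.hstack([cv2.resize(S[160:215,260:320],(400,366),interpolation=2),cv2.resize(T[185:240,245:305],(400,366),interpolation=2)]))
cv2.imwrite('pics/z22.png',cv2.resize(W[140:290,190:370],(720,600),interpolation=2))
E
```

```text
ft_force: [-0.8, 0.2, -3.3]
opening: 0.0104
t 25.7833 tcp [0.5939 0.126  0.1428] H(mm) [  4.4116  -0.4723 142.8215] jaw yaw rel H -90.17798371220663 tiltx [-0.0153  0.0044] F [-1.5433  0.8518  2.1899] M [-0.0558  0.1252 -0.02  ] open 0.01055702054481711 q [0.1495 0.1281 1.3863 0.0066 1.6416 1.5985]
```

View pics/z21.png

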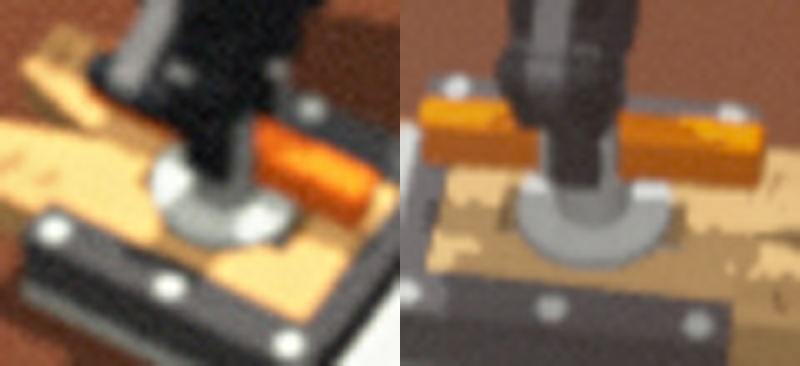

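View pics/z22.png

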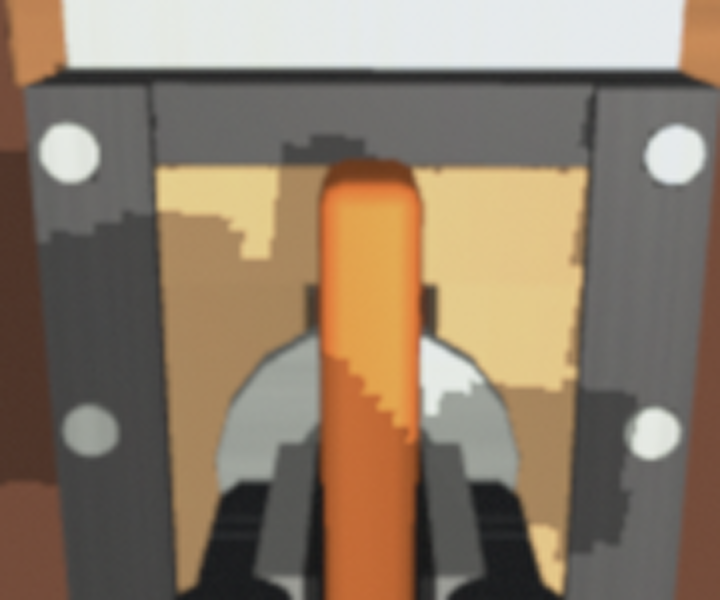

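```bash
python3 -m inch '[[1,0,-0.01,0,-1],[1,0,-0.01,0,-1],[1,0,-0.01,0,-1],[1,0,-0.01,0,-1],[1,0,-0.01,0,-1]]'|tail -2 ; python3 settle.py 1 1
```

```text
ft_force: [-2.0, 1.5, 0.6]
opening: 0.0108
t 26.4 tcp [0.5921 0.126  0.1429] H(mm) [  2.6283  -0.2608 142.9297] jaw yaw rel H -58.674245027750075 tiltx [-0.0174  0.0054] F [-1.1558  3.5261  0.4822] M [0.5717 0.2196 0.0012] open 0.01080422979998106 q [0.1492 0.125  1.3895 0.008  1.6435 1.0484]
```

```bash
python3 -m inch '[[1,0,0.01,-0.03,-1],[1,0,0.01,-0.02,-1],[1,0,0,0,-1],[1,0,0,0,-1],[1,0,0,0,-1]]'|tail -2 ; python3 settle.py 1 1
```

```text
ft_force: [0.5, -0.1, 0.1]
opening: 0.0106
t 26.8667 tcp [0.5929 0.1265 0.1428] H(mm) [  3.4295   0.202  142.7759] jaw yaw rel H -27.864357828419834 tiltx [-0.0148  0.004 ] F [0.5361 0.7504 0.1025] M [ 0.1498 -0.0747  0.0257] open 0.010296757891040374 q [0.1509 0.1253 1.3894 0.0062 1.6409 0.5123]
```

```bash
python3 -m inch '[[1,0,0,-0.01,-1],[1,0,0,-0.01,-1],[1,0,0,0,-1],[1,0,0,0,-1],[1,0,0,0,-0.45]]'|tail -2 ; python3 settle.py 2 1
python3 - <<'E'
from h import *
W=shot('wrist','w23')['frame'][:,:,::-1];S=shot('scene','s23')['frame'][:,:,::-1];T=shot('side','d23')['frame'][:,:,::-1]
cv2.imwrite('pics/z23.png',np.hstack([cv2.resize(S[150:225,250:330],(400,375),interpolation=2),cv2.resize(T[180:255,235:315],(400,375),interpolation=2)]))
E
```

```text
ft_force: [-1.3, -0.2, 0.3]
opening: 0.0107
t 27.3833 tcp [0.5927 0.1267 0.1427] H(mm) [  3.2727   0.3655 142.7455] jaw yaw rel H -1.5631723979545986 tiltx [-0.0146  0.0045] F [-1.9898 -0.0409  0.8172] M [ 0.1336  0.4124 -0.0509] open 0.010325145714520118 q [0.1509 0.1247 1.3901 0.0066 1.6405 0.0534]
```

View pics/z23.png

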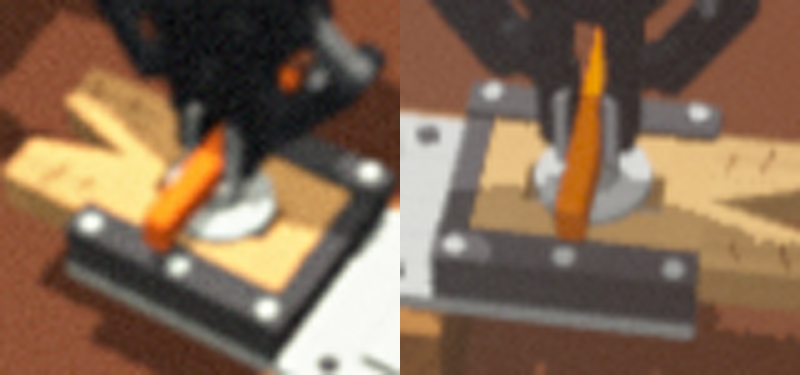

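View pics/w23.png

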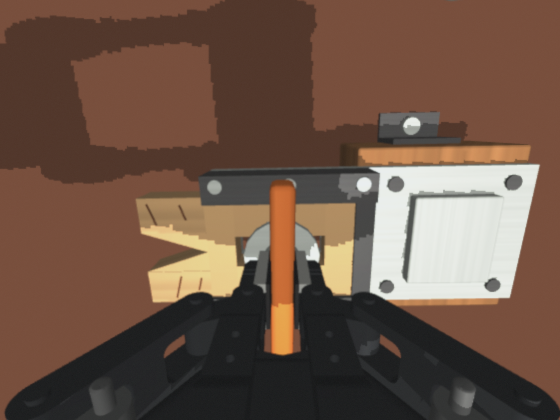

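```bash
python3 -m inch '[[1,0,0,0,-0.2]]'|tail -2 ; python3 settle.py 2 1; python3 -m inch '[[0.8,0,0,0,0]]'|tail -2; python3 -m inch '[[0.5,0,0,0,0]]'|tail -2; python3 -m inch '[[0.2,0,0,0,0]]'|tail -2; python3 settle.py 2 1
python3 - <<'E'
from h import *
W=shot('wrist','w24')['frame'][:,:,::-1];S=shot('scene','s24')['frame'][:,:,::-1];T=shot('side','d24')['frame'][:,:,::-1]
cv2.imwrite('pics/z24.png',np.hstack([cv2.resize(S[150:225,250:330],(400,375),interpolation=2),cv2.resize(T[180:255,235:315],(400,375),interpolation=2)]))
E
```

```text
ft_force: [-1.3, 0.4, 0.8]
opening: 0.0105
t 27.7167 tcp [0.5927 0.1266 0.1428] H(mm) [  3.2474   0.3321 142.7505] jaw yaw rel H -0.38323500193888205 tiltx [-0.0145  0.0043] F [-1.4591 -0.2587  0.9037] M [ 0.1376  0.3481 -0.0504] open 0.010835420650505254 q [0.151  0.1246 1.3902 0.0065 1.6405 0.0328]
ft_force: [-1.7, -0.0, 0.7]
opening: 0.0108
ft_force: [-0.3, -0.2, -0.4]
opening: 0.0206
ft_force: [0.8, -0.0, 0.0]
opening: 0.0321
t 28.0667 tcp [0.5931 0.1264 0.1425] H(mm) [  3.6225   0.0847 142.4778] jaw yaw rel H -0.4799199824389137 tiltx [-0.0137  0.004 ] F [-0.1682 -0.8234 -0.0122] M [ 0.0079 -0.0107  0.0032] open 0.034384337694218184 q [0.1508 0.125  1.3902 0.006  1.6393 0.0343]
```

View pics/z24.png

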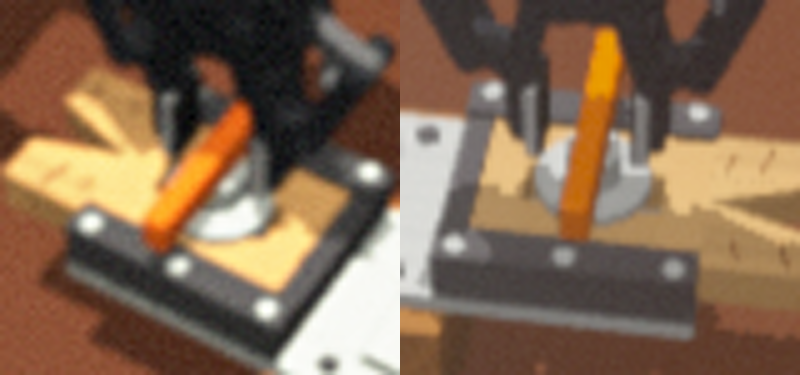

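View pics/w24.png

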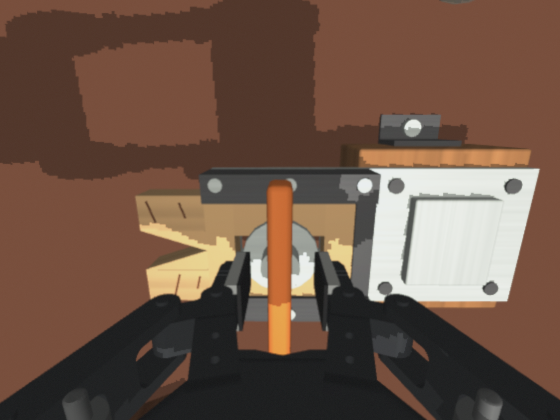

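```bash
python3 -m inch '[[0.2,-0.5,0,0,0],[0.2,-1,0,0,0],[0.2,-1,0,0,0],[0.2,-1,0,0,0],[0.2,-1,0,0,0],[0.2,-1,0,0,0],[0.2,0,0,0,0]]'; python3 settle.py 2 1
python3 - <<'E'
from h import *
np.set_printoptions(precision=2,suppress=True)
W=shot('wrist','w25');S=shot('scene','s25');T=shot('side','d25')
for n,p in(('W',W),('S',S),('T',T)):
  for q,z in(('key_bar',.128),('pin_front',.088)):
    r=px(p,q); 
    if r: print(n,q,r[0],atz(p,r[0][0],z))
W,S,T=[p['frame'][:,:,::-1] for p in(W,S,T)]
cv2.imwrite('pics/z25.png',np.hstack([cv2.resize(S[150:225,250:330],(400,375),interpolation=2),cv2.resize(T[180:255,235:315],(400,375),interpolation=2)]))
E
```

```text
time_s: 28.8
tcp_pos: [0.5936, 0.1255, 0.2887]
ee_rot: [[-0.017, -0.116, 0.993], [0.003, 0.993, 0.116], [-1.0, 0.005, -0.016]]
ft_force: [0.4, 0.3, 2.9]
opening: 0.0344
t 28.9 tcp [0.5931 0.1254 0.2838] H(mm) [  3.5603  -0.9177 283.7741] jaw yaw rel H -0.4995939379917127 tiltx [-0.0219  0.0025] F [ 0.8723  0.1376 -1.2587] M [ 0.058  -0.0307  0.0416] open 0.03406934689814026 q [0.1493 0.1353 1.1292 0.006  1.8984 0.0346]
W key_bar (array([286.61, 205.59]), 0.98) [0.6  0.12 0.13]
W pin_front (array([209.89, 197.9 ]), 0.89) [0.51 0.11 0.09]
S key_bar (array([293.5, 184. ]), 0.69) [0.6  0.12 0.13]
S pin_front (array([259.28, 174.22]), 0.61) [0.5  0.12 0.09]
T key_bar (array([275.52, 207.4 ]), 0.78) [0.59 0.13 0.13]
T pin_front (array([316.18, 221.  ]), 0.78) [0.51 0.1  0.09]
```

View pics/z25.png

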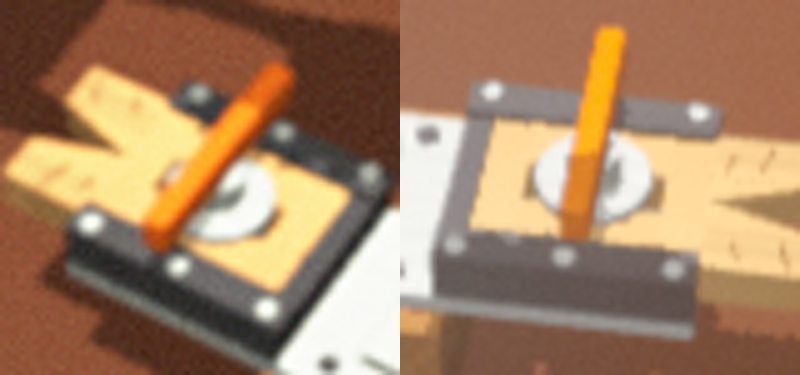

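View pics/w25.png

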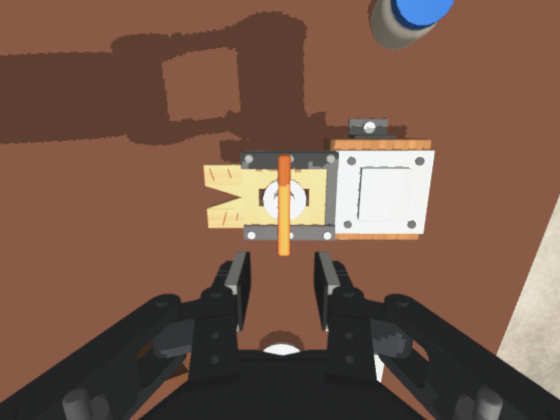

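View pics/s25.png

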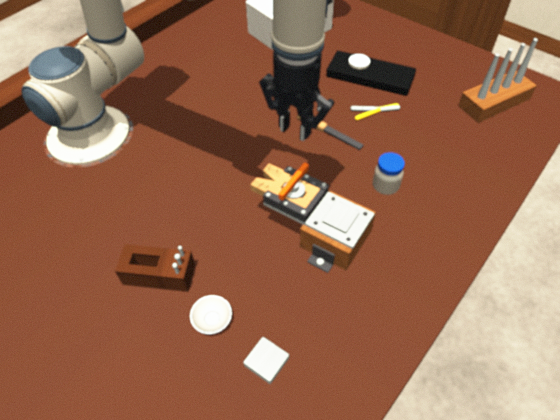

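```bash
python3 - <<'E'
import cv2,numpy as np
a=cv2.imread('pics/d2.png');b=cv2.imread('pics/d25.png')
o=np.vstack([cv2.resize(x[195:250,230:330],(800,300),interpolation=2) for x in(a,b)])
cv2.imwrite('pics/z26.png',o)
# match prong patch
g=lambda x:cv2.cvtColor(x,cv2.COLOR_BGR2GRAY).astype(np.float32)
p=cv2.phaseCorrelate(g(a)[203:245,300:328].copy(),g(b)[203:245,300:328].copy(),cv2.createHanningWindow((28,42),cv2.CV_32F));print(p)
E
```

```text
((0.059485622951779504, 0.46807132910114646), 0.976773514924226)
```

View pics/z26.png

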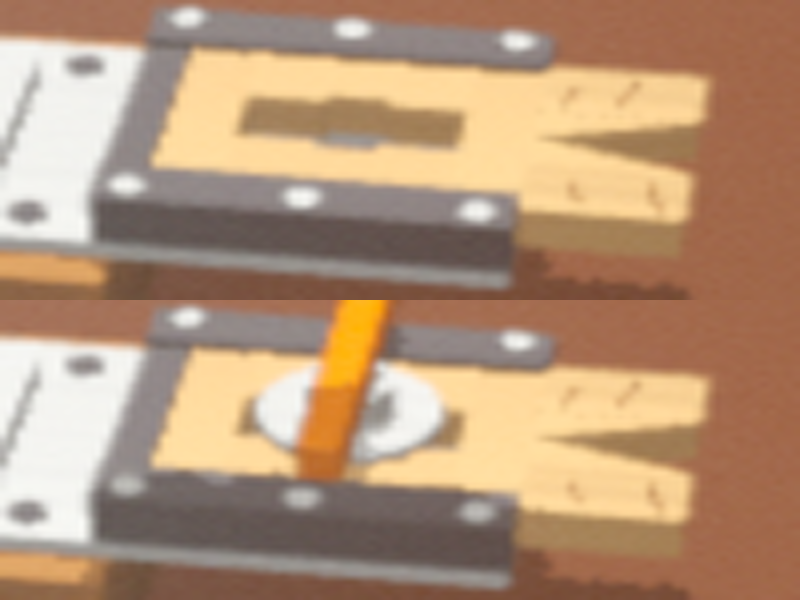

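The pin has not moved since it was pushed home: the prongs end at (710,375) in both crops. The flange lies flat on the pin and the handle stands square across it. Handing in.

```bash
python3 -c "
from plant import env
print(env.hand_in())"
```

```text
the job is handed in; nothing more can be done
None
```

The bench is ready for sawing: the pin is home, the key is locked across it, and I handed the job in at about 29 s of the 72 s. The hand-in returns no verdict, so the evidence is my own checks below.

**What I did**
1. **Pin:** I pushed it about 21 mm with both fingers, one on each prong, until the end stop pushed back with about 29 N sideways (wrist force about 37 N).
2. **Key:** I lifted it from the tool block by its bar and lowered it through the keyhole until the flange met the pin. The tool was then at 143 mm against an expected 142 mm, with roughly 18 N of contact force.
3. **Turn:** I turned it a quarter turn, let go and backed away upwards.

**Last checks**
- **Pin:** it shows no gap at the stop, and its prongs sit where they did right after the push.
- **Key:** the flange looks flat on the pin. The handle looks square to the rails in the wrist image; the jaws were within about 0.5° of square at release.
- **Other things:** the dish, bench block, jar, file and tool block look undisturbed.

**What went wrong or disagreed**
- **First grip:** the fingers closed on the key's neck instead of its bar, so I opened, raised them and gripped again.
- **Tool tilt:** the tool kept picking up a small tilt of 1 to 2° from the moves. It was about 1° at insertion and release.
- **Cameras:** the views disagreed by about 2 mm on the keyhole position. I aimed between them; side forces stayed within a few newtons until the flange touched down, when about 8 N showed briefly.

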